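Load large tissue cassettes into the printer's feed magazine

ROBOT

A 6-joint arm with a two-finger parallel gripper is mounted at the origin on the work surface. World frame = base frame: x ahead of the robot, y to its left, z up, the work surface at z = 0. Lengths are in mm, angles in rad, forces in N, time in s.
With the tool pointing down it reaches from about 300 to 775 mm from the base axis. Payload 14.6 kg.
Tool frame: the origin (TCP) lies midway between the tips of the shut fingers; the grasp point (between the pads) lies 19 mm behind it (manip.grip_point_offset is the distance from the TCP to the grasp point, in mm); x points along the fingers, z is the direction in which the jaws open and shut, and the axes are right-handed (so a half turn about x gives the same grasp; the last joint's range is limited). The gripper opens to 94 mm and grips with 3 to 60 N. Pads are 16 mm wide; open, the fingers measure 119 mm over their backs; the gripper's body (75 mm by 177 mm) begins 78 mm behind the grasp point.
Start: joints at [1.147, 0.3, 1.521, -0, 1.321, -0.067], TCP at [192.099, 515.351, 205.446] pointing down, gripper open.
Joint ranges: [-3.03, 3.03], [-0.79, 2.21], [0.23, 2.52], [-1.04, 4.18], [0, 3.07], [-2.55, 2.55]. Speed limits (rad/s): [2.22, 2.22, 2.57, 3.14, 3.14, 3.14].

INTERFACE

Orientations are given as [roll, pitch, yaw] about the fixed x, y, z axes, in that order (R = Rz(yaw) Ry(pitch) Rx(roll)).
In Python, from cell import manip, camera, calibration, order gives the robot as it stands.
- The arm moves only by the tool jog_arm, never from a script. Its arguments are lists of equal length, an entry for each row: "turn": the turn, a rotation vector about the tool's x, y, z in degrees, a list of three; "dp": the shift along the tool's x, y, z in cm, a list of three; "gripper": the closure, from 0 (fully open) to 1 (shut). In form: {"turn": [[ax, ay, az], ...], "dp": [[tx, ty, tz], ...], "gripper": [gripper, ...]}. A call has 1 to 8 rows; each row shifts and turns the pose as measured when the row begins, along the tool's axes as they then stand; what a row does not reach is not made up. A row lasts 1/8 s, in which the tool goes at most 62.5 mm and 10.7 degrees, less where a joint would pass 70% of its speed; a pose out of reach is approached as far as the arm can. A call is refused whole if a number of a shift passes 6.25 or a number of a turn 10.7, either way. A call with a gripper value outside its range is refused whole. The fingers move at their own pace and stop on an object; "grip_force" is the grip in N (left out, the last holds). Time passes only in rows, so rows that do not move let the fingers close. It gives the time, the measured TCP pose, the force and the opening at its end, in the units of the state.
- manip.read_state(): the state, without advancing time (a new reading comes with each control period).
- camera(name): name is "scene" or "top" or "wrist"; returns (picture, depth): 420x560x3 uint8, red, green, blue; 420x560 float32, mm along the optical axis (not along the pixel's ray), 0 where there is no reading.
- calibration(name): a dict with "K" (3x3 intrinsics, pixels), "world_from_camera" (4x4, takes a point from camera to world coordinates). Camera axes: x right, y down, z forward; pixel columns grow to the right and rows downward; lengths in mm; the calibration is good to about 2 mm. A picture is of the moment at which its call begins: read the wrist's pose just before it. calibration takes no time and is no camera call; for the wrist camera it gives the pose at the moment of the call.
- order.sign_off(): hands the job in, once; it reports no verdict.
The state is a dict: "clock": time; "joints": joint angles; "qd": joint speeds; "effort": joint torques, N m; "eef_pos": TCP position; "eef_rot": TCP orientation; "wrist_force": force on the tool from outside, world axes, zero at the start; "moment": the same for the moment, N m; "finger_gap": finger opening in mm.
Only numpy, scipy, OpenCV 4.12 (cv2) and the standard library are available. Lean on these libraries where they do the work, as an engineer would, in place of code of your own. Each camera call takes 0.05 s, during which the arm holds its last target.

TASK

Load the two large tissue cassettes from the bench into the cassette printer's spring-loaded feed magazine, one at a time: lay each one flat in the mouth, press it gently straight down until it snaps under the two retaining lips, and let go, so that in the end both stay down under the lips. Feel how far to push: never force a cassette with more than about 20 newtons, and leave the other things on the bench where they are.

Things in the scene. Friction and masses are not known exactly. Their poses are not given: they have to be found in the camera images.
- printer: Cassette printer, fixed. Origin on the bench under the magazine; x points from the magazine to the white housing (starts 78 mm along +x, 250 mm wide, 100 mm tall), z up. The open aluminium magazine on its grey deck stands on a height screw and is NOT measured: it may be up to 8 mm higher or lower than the nominal points below (sideways they are true). Its height has to be felt.
- bay (a point): Nominal middle of the magazine at the underside of its lips, 115 mm above the bench; axes as the printer. The well is 77 mm (x) by 55 mm (y): four corner angles. Its long sides (+y, -y) are open over the middle 50 mm over the whole height, so fingers on a cassette's long sides fit. It is empty: a sprung steel follower stands 3 mm above the lips' underside and sinks as cassettes are pushed in.
- mouth (a point): Nominal middle of the mouth, 26 mm above bay, where the outward flares of the corner angles end. A cassette laid flat in the mouth (long side along x) slides down the flares and rests on the lips' ramps with its underside about 6 to 12 mm above the lips' underside.
- lips (a point): Nominal tip of the near (-x) retaining lip, at its underside; a like lip faces it on the +x end. Steel, 20 mm wide, reaching 5 mm into the well, flat below, 3 mm thick at the tip, a steep ramp on top; each is held in by a light spring. Pressed on the middle of its top, a cassette opens them at about 4 to 8 N; with the follower spring (4 to 7 N) up to 11 N.
- buffer_point (a point): Nominal top of the rubber buffer in the well, 34 mm below bay: room for two 16 mm cassettes. With the second one it is met 2 mm past the catching depth and yields about 1 mm per 10 N. A cassette is caught once its top is below the lips' underside, about 22 to 28 mm lower than it rested, with a faint drop in force. Let go earlier, the stack rises again; later, it rises to the lips and stays.
- cassette_a: large tissue cassette, white plastic, flat slotted box 74 mm (own x) by 52 mm (own y) by 16 mm tall, 40 g or so; origin at the centre of its underside, z up. Lies flat on the bench. Goes into the magazine with its long side along the bay's x axis, either way round.
- cassette_b: a second large cassette, the same as cassette_a.
- small_cassette_1: Bystander: standard tissue cassette, white plastic, 40 x 28 x 7 mm, not to be loaded; origin at the underside.
- small_cassette_2: Bystander: as small_cassette_1; origin at the underside.
- specimen_pot: Bystander: closed specimen pot, 52 mm across, 65 mm tall; origin at the underside.
- slide_box: Bystander: closed blue box for glass slides, 130 x 90 x 32 mm; origin at the underside.
- forceps: Bystander: steel forceps, lying, 125 mm long, 4 mm thick; origin at the underside.
- mouse: Bystander: black computer mouse, 100 x 58 x 30 mm; origin at the underside.
- marker: Bystander: marker pen, lying, about 155 mm long, 13 mm thick; origin at the underside.
There are look-alikes about, which are no part of the job. What is shaped like the cassette_a but purple is not meant.

How it is judged:
By the outcome, as a careful person would: the job done as asked, in the order asked, and still so for the second after the job is handed in, with the robot touching nothing.
It also fails if it takes over 72 s, if anything falls off the work surface, if the arm or the gripper's body presses on something with over 40 N, if the wrist force passes 120 N, or if a joint passes its speed limit or range.

## Working session

There is one attempt and no reset: what is moved stays moved. The work goes in short steps, Python scripts to look and compute and a tool call to move; the robot and the scene stay as the last step left them, time stands still between calls to the robot, and variables do not carry over. Pictures are saved under pics/ and viewed, and the job is handed in when it is done.

Besides the shell and the picture viewer there is one more tool, called after "Emit:" as a command line: name --argument value ..., lists and objects as JSON in quotes. jog_arm: Moves the arm, as the interface text tells. Its arguments: {"type":"object","properties":{"turn":{"type":"array","items":{"type":"array","items":{"type":"number"}}},"dp":{"type":"array","items":{"type":"array","items":{"type":"number"}}},"gripper":{"type":"array","items":{"type":"number"}},"grip_force":{"type":"number"}},"required":["turn","dp","gripper"]}

```bash
mkdir -p pics; ls; cat > h.py <<'E'
import numpy as np, cv2
from cell import manip, camera, calibration, order
def snap(name,fn):
    c=calibration(name); p,d=camera(name)
    cv2.imwrite('pics/'+fn+'.png',p[:,:,::-1]); np.savez('pics/'+fn+'.npz',p=p,d=d,K=c['K'],T=c['world_from_camera'])
    return p,d,c
def load(fn):
    z=np.load('pics/'+fn+'.npz'); return z['p'],z['d'],z['K'],z['T']
def world(d,K,T):
    v,u=np.mgrid[:d.shape[0],:d.shape[1]]
    P=np.stack([(u-K[0,2])/K[0,0]*d,(v-K[1,2])/K[1,1]*d,d],-1)
    return P@T[:3,:3].T+T[:3,3]
E
python3 - <<'E'
from h import *
print(manip.read_state())
for n in ('scene','top'): snap(n,n+'0')
E
```

```text
pics
{'clock': 0.0, 'joints': array([ 1.14737937e+00,  3.00447644e-01,  1.52157627e+00, -9.36959338e-06,
        1.32070003e+00, -6.65926018e-02]), 'qd': array([ 1.64260012e-03,  6.63508138e-04,  7.94734547e-05,  4.02909040e-04,
       -2.69337146e-04,  1.37230392e-03]), 'effort': array([-2.06651610e-03, -5.31797755e+01, -3.52733588e+01,  7.07633444e-02,
        2.43535376e-02, -1.34539955e-04]), 'eef_pos': array([192.00900256, 515.11705526, 204.90123468]), 'eef_rot': array([ 3.08302215,  1.56966501, -1.98618886]), 'wrist_force': array([-0.29205996, -0.09749032,  0.03834649]), 'moment': array([0.01256726, 0.03337036, 0.02315662]), 'finger_gap': 93.72350383483966}
```

View pics/scene0.png

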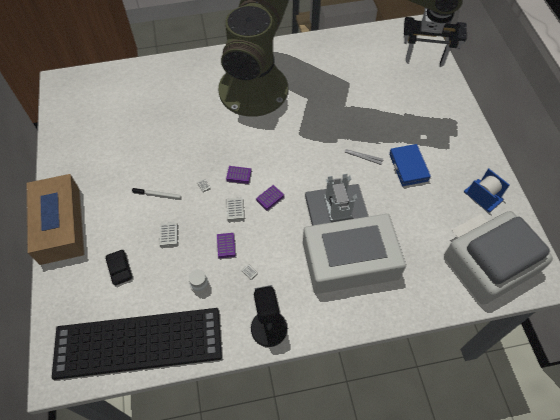

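View pics/top0.png

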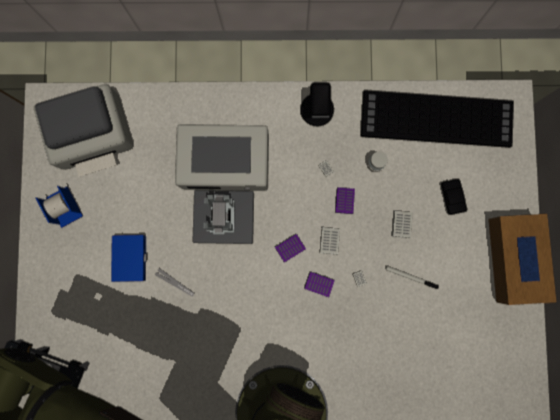

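Scene: two white large cassettes in top view at (330,240) and (402,223). Look-alikes: purple at (290,247), (320,284), (345,200), and small whites at (325,168), (359,278). The magazine is at (220,213). Next I measure and check a crop.

```bash
python3 - <<'E'
from h import *
p,d,K,T=load('top0'); W=world(d,K,T)
print(K, T)
cv2.imwrite('pics/crop_a.png',cv2.resize(p[150:300,270:430,::-1],None,fx=4.5,fy=4,interpolation=cv2.INTER_CUBIC)[:600,:800])
cv2.imwrite('pics/crop_m.png',cv2.resize(p[120:255,165:285,::-1],None,fx=4.4,fy=4.4,interpolation=cv2.INTER_CUBIC)[:600])
hsv=cv2.cvtColor(p,cv2.COLOR_RGB2HSV)
z=W[...,2]
for n,(u,v) in dict(a=(330,240),b=(402,223),s1=(325,168),s2=(359,278),pur1=(290,247),pur2=(320,284),pur3=(345,200),pot=(377,160),deck=(245,235),well=(220,213)).items():
    print(n,W[v,u].round(1))
# height masks
m=((z>8)&(z<25)).astype(np.uint8)
m[:150]=0
n,l,s,c=cv2.connectedComponentsWithStats(m)
for i in range(1,n):
    if s[i,4]>100:
        pts=W[l==i][:,:2].astype(np.float32); r=cv2.minAreaRect(pts); print(c[i].round(),s[i,4],r,np.median(W[l==i][:,2]))
E
```

```text
[[516.654935     0.         289.49662175]
 [  0.         516.654935   212.76387888]
 [  0.           0.           1.        ]] [[-8.71126943e-03 -9.95498102e-01  9.43803120e-02  4.20119695e+02]
 [-9.99951313e-01  8.23477971e-03 -5.43691501e-03 -2.00881048e+01]
 [ 4.63523749e-03 -9.44230794e-02 -9.95521369e-01  1.48303038e+03]
 [ 0.00000000e+00  0.00000000e+00  0.00000000e+00  1.00000000e+00]]
a [ 480.6 -142.4   15.6]
b [ 527.2 -348.4   16.1]
s1 [ 690.  -132.3    3.2]
s2 [ 372.6 -223.3   10.5]
pur1 [461.8 -28.7  14.5]
pur2 [ 356.9 -112.3   15.1]
pur3 [ 594.5 -187.1   16.8]
pot [ 700.8 -273.4   62.2]
deck [496.3  98.   25.5]
well [550.9 157.4 112.8]
[453. 197.] 429 ((603.7664794921875, -500.223876953125), (100.54098510742188, 62.66489028930664), 15.257461547851562) 19.038587106602336
[ 69. 211.] 179 ((584.2001953125, 616.893798828125), (98.60749816894531, 70.82608795166016), 28.104326248168945) 11.516811023593164
[345. 200.] 459 ((595.1142578125, -186.2547607421875), (51.24104690551758, 73.35921478271484), 85.28083038330078) 16.236839829898827
[402. 224.] 469 ((525.318359375, -349.3120
[... 204 characters left out ...]
16.99992390556156
[330. 240.] 466 ((479.9090576171875, -142.68902587890625), (54.439029693603516, 72.97076416015625), 83.12279510498047) 15.814110904943163
[290. 247.] 459 ((460.5378112792969, -28.510452270507812), (51.62724304199219, 73.09300231933594), 31.208309173583984) 15.942710415522697
[412. 277.] 230 ((373.4281921386719, -372.3094482421875), (156.63465881347656, 15.441825866699219), 68.74152374267578) 12.9895842537004
[319. 284.] 473 ((357.1903991699219, -111.27511596679688), (76.07562255859375, 51.6126708984375), 71.1076889038086) 15.828057479726112
[276. 388.] 1389 ((58.317710876464844, -0.241455078125), (243.37881469726562, 140.6551513671875), 89.41989135742188) 13.112620581238616
```

View pics/crop_a.png

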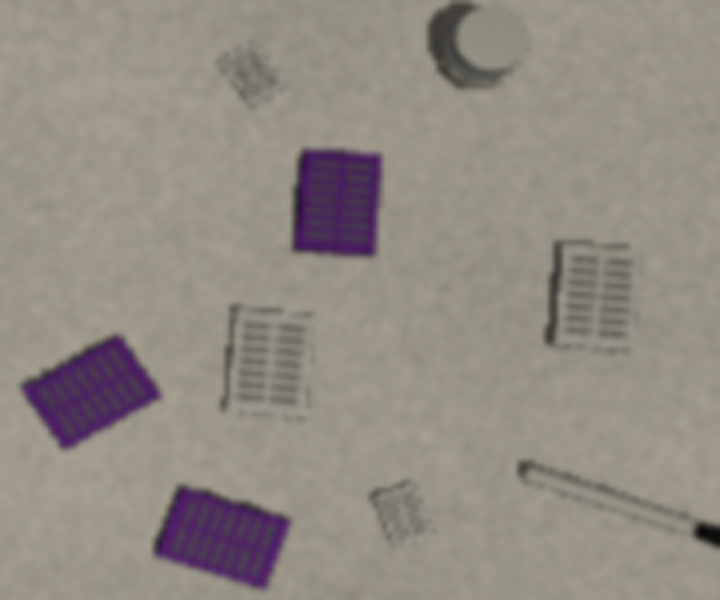

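View pics/crop_m.png

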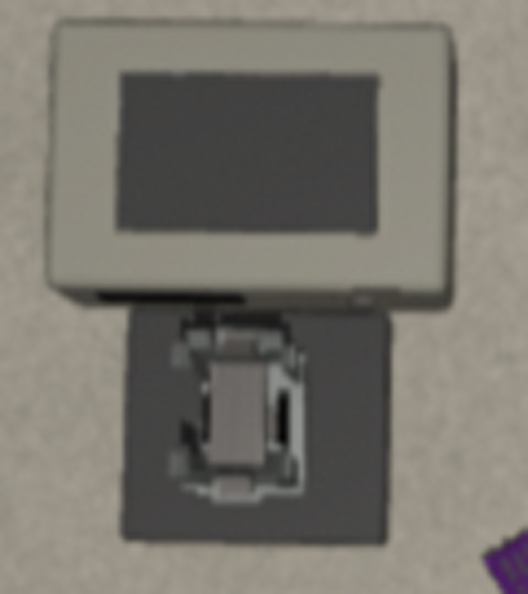

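```bash
cat >> h.py <<'E'
from scipy.spatial.transform import Rotation as Ro
def Rdown(yaw):
    # tool x = down, tool z (jaws) along world angle yaw(deg)
    a=np.radians(yaw); z=np.array([np.cos(a),np.sin(a),0]); x=np.array([0,0,-1.]); return np.stack([x,np.cross(z,x),z],1)
def cur():
    s=manip.read_state(); return np.array(s['eef_pos']),Ro.from_euler('xyz',s['eef_rot']).as_matrix(),s
def plan(pos,yaw,n=None,R=None):
    p,Rc,s=cur(); Rt=Rdown(yaw) if R is None else R; pos=np.array(pos,float)
    rv=Ro.from_matrix(Rc.T@Rt).as_rotvec(degrees=True)
    need=max(np.linalg.norm(pos-p)/55,np.linalg.norm(rv)/10); n=n or max(1,int(np.ceil(need)))
    print('rows',n,'dist',np.linalg.norm(pos-p).round(1),'rotvec',rv.round(2))
    for k in range(n):
        Rk=Rc@Ro.from_rotvec(rv*k/n,degrees=True).as_matrix()
        print((rv/n).round(2).tolist(), (Rk.T@(pos-p)/n/10).round(3).tolist())
def st():
    p,R,s=cur(); jy=np.degrees(np.arctan2(R[1,2],R[0,2])); tilt=np.degrees(np.arccos(-R[2,0]))
    print('t',round(s['clock'],2),'p',p.round(2),'jawyaw',jy.round(2),'tilt',tilt.round(2),'F',np.round(s['wrist_force'],2),'gap',round(s['finger_gap'],1),'j',np.round(s['joints'],2))
E
python3 - <<'E'
from h import *
p,R,s=cur(); print(R.round(3)); st()
c=calibration('wrist'); T=c['world_from_camera']; print(c['K']); 
print('cam in tool', (R.T@(T[:3,3]-p)).round(1), (R.T@T[:3,:3]).round(3))
plan([480,157,330],90); plan([480,157,330],-90)
E
```

```text
[[-0.    -0.937  0.349]
 [-0.001  0.349  0.937]
 [-1.     0.    -0.001]]
t 0.1 p [192.02 515.15 204.94] jawyaw 69.56 tilt 0.06 F [ 0.25 -1.08 -0.03] gap 93.8 j [ 1.15  0.3   1.52  0.    1.32 -0.07]
[[292.6910235    0.         276.20798681]
 [  0.         292.6910235  211.15123427]
 [  0.           0.           1.        ]]
cam in tool [-180.    65.8   -0. ] [[-0.    -0.227  0.974]
 [ 0.    -0.974 -0.227]
 [ 1.     0.     0.   ]]
rows 9 dist 476.3 rotvec [-2.044e+01 -6.000e-02 -2.000e-02]
[-2.27, -0.01, -0.0] [-1.387, -4.388, -2.613]
[-2.27, -0.01, -0.0] [-1.387, -4.281, -2.784]
[-2.27, -0.01, -0.0] [-1.387, -4.168, -2.952]
[-2.27, -0.01, -0.0] [-1.388, -4.047, -3.114]
[-2.27, -0.01, -0.0] [-1.388, -3.921, -3.272]
[-2.27, -0.01, -0.0] [-1.388, -3.788, -3.425]
[-2.27, -0.01, -0.0] [-1.389, -3.649, -3.572]
[-2.27, -0.01, -0.0] [-1.389, -3.505, -3.714]
[-2.27, -0.01, -0.0] [-1.389, -3.355, -3.85]
rows 16 dist 476.3 rotvec [ 1.5956e+02 -2.0000e-02  8.0000e-02]
[9.97, -0.0, 0.01] [-0.78, -2.468, -1.47]
[9.97, -0.0, 0.01] [-0.781, -2.685, -1.02]
[9.97, -0.0, 0.01] [-0.781, -2.821, -0.539]
[9.97, -0.0, 0.01] [-0.781, -2.872, -0.043]
[9.97, -0.0, 0.01] [-0.781, -2.836, 0.455]
[9.97, -0.0, 0.01] [-0.782, -2.714, 0.94]
[9.97, -0.0, 0.01] [-0.782, -2.511, 1.395]
[9.97, -0.0, 0.01] [-0.782, -2.231, 1.809]
[9.97, -0.0, 0.01] [-0.782, -1.884, 2.168]
[9.97, -0.0, 0.01] [-0.782, -1.48, 2.462]
[9.97, -0.0, 0.01] [-0.782, -1.031, 2.681]
[9.97, -0.0, 0.01] [-0.782, -0.551, 2.819]
[9.97, -0.0, 0.01] [-0.782, -0.055, 2.872]
[9.97, -0.0, 0.01] [-0.782, 0.443, 2.838]
[9.97, -0.0, 0.01] [-0.782, 0.928, 2.718]
[9.97, -0.0, 0.01] [-0.782, 1.385, 2.516]
```

Emit:
jog_arm --turn '[[-2.3,0,0],[-2.3,0,0],[-2.3,0,0],[-2.3,0,0],[-2.3,0,0],[-2.3,0,0],[-2.3,0,0],[-2.3,0,0]]' --dp '[[-0.5,-4.5,-2.7],[-0.5,-4.5,-2.8],[-0.5,-4.4,-3.0],[-0.5,-4.3,-3.2],[-0.5,-4.2,-3.4],[-0.5,-4.0,-3.5],[-0.5,-3.9,-3.7],[-0.5,-3.7,-3.9]]' --gripper '[0,0,0,0,0,0,0,0]'

```text
clock: 1.1
eef_pos: [471.3, 178.7, 244.2]
eef_rot: [2.473, 1.566, -2.259]
wrist_force: [1.2, 0.8, 0.2]
finger_gap: 93.9
```

```bash
python3 - <<'E'
from h import *
st(); plan([510,157,240],90)
E
```

```text
t 1.1 p [471.25 178.71 244.18] jawyaw 88.88 tilt 0.29 F [1.2  0.78 0.24] gap 93.9 j [ 0.29  0.17  1.59 -0.    1.39 -1.26]
rows 1 dist 44.6 rotvec [-1.12 -0.22 -0.18]
[-1.12, -0.22, -0.18] [0.414, -3.918, -2.093]
```

Emit:
jog_arm --turn '[[-1.1,-0.2,-0.2],[0,0,0]]' --dp '[[0.4,-3.9,-2.1],[0,0,0]]' --gripper '[0,0]'

```text
clock: 1.35
eef_pos: [512.3, 153.2, 239.6]
eef_rot: [2.91, 1.57, -1.806]
wrist_force: [0.1, 0.3, 0.6]
finger_gap: 94.2
```

```bash
python3 - <<'E'
from h import *
st(); p,d,c=snap('wrist','w1')
W=world(d,c['K'],c['world_from_camera'])
cv2.imwrite('pics/w1b.png',cv2.resize(p[:,:,::-1],None,fx=1.42,fy=1.42)[:600,:800])
E
```

```text
t 1.35 p [512.27 153.23 239.6 ] jawyaw 89.81 tilt 0.04 F [0.09 0.28 0.59] gap 94.2 j [ 0.22  0.24  1.52 -0.    1.39 -1.34]
```

View pics/w1b.png

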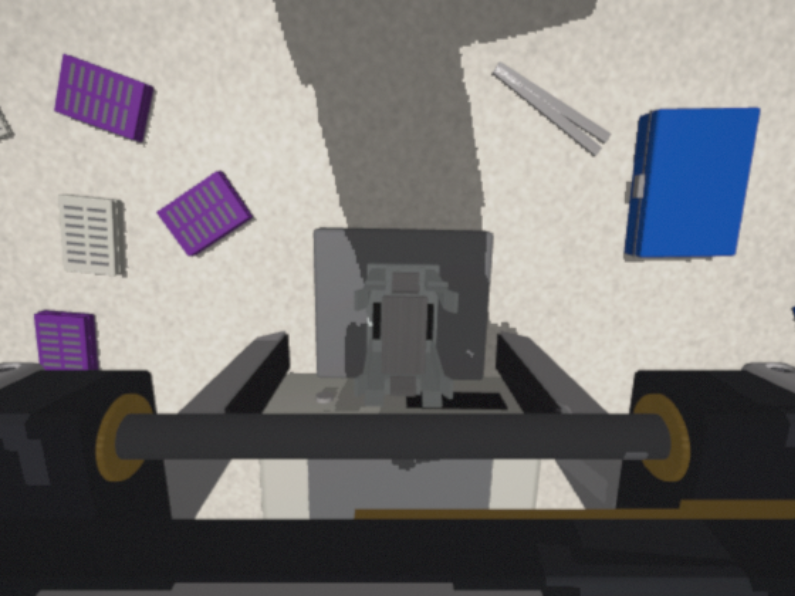

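```bash
python3 - <<'E'
from h import *
p,d,K,T=load('w1'); W=world(d,K,T)
x0,y0,x1,y1=200,150,360,300
sub=p[y0:y1,x0:x1,::-1]; cv2.imwrite('pics/w1c.png',cv2.resize(sub,None,fx=4.5,fy=4,interpolation=cv2.INTER_CUBIC))
z=W[...,2]; 
hm=np.clip((z[y0:y1,x0:x1]-20)/150*255,0,255).astype(np.uint8)
cv2.imwrite('pics/w1d.png',cv2.applyColorMap(cv2.resize(hm,None,fx=4.5,fy=4,interpolation=cv2.INTER_NEAREST),cv2.COLORMAP_JET))
for u in (265,284,300): print(u,[(v,W[v,u].round(0).tolist()) for v in range(180,290,5)])
for v in (205,230,255): print(v,[(u,W[v,u].round(0).tolist()) for u in range(235,340,4)])
E
```

```text
265 [(180, [495.0, 138.0, 29.0]), (185, [501.0, 138.0, 28.0]), (190, [504.0, 139.0, 56.0]), (195, [504.0, 141.0, 91.0]), (200, [500.0, 142.0, 140.0]), (205, [525.0, 139.0, 46.0]), (210, [532.0, 139.0, 47.0]), (215, [530.0, 140.0, 80.0]), (220, [536.0, 140.0, 80.0]), (225, [543.0, 140.0, 79.0]), (230, [549.0, 140.0, 78.0]), (235, [555.0, 140.0, 80.0]), (240, [573.0, 138.0, 46.0]), (245, [580.0, 138.0, 46.0]), (250, [584.0, 138.0, 55.0]), (255, [584.0, 139.0, 73.0]), (260, [584.0, 140.0, 89.0]), (265, [584.0, 140.0, 104.0]), (270, [584.0, 141.0, 118.0]), (275, [585.0, 141.0, 129.0]), (280, [587.0, 141.0, 135.0]), (285, [592.0, 141.0, 137.0])]
284 [(180, [495.0, 164.0, 28.0]), (185, [501.0, 164.0, 30.0]), (190, [496.0, 162.0, 107.0]), (195, [500.0, 162.0, 117.0]), (200, [505.0, 162.0, 116.0]), (205, [508.0, 161.0, 127.0]), (210, [516.0, 162.0, 117.0]), (215, [521.0, 162.0, 117.0]), (220, [527.0, 162.0, 117.0]), (225, [532.0, 162.0, 116.0]), (230, [538.0, 162.0, 117.0]), (235, [543.0, 162.0, 118.0]), (240, [550.0, 162.0, 116.0]), (245, [555.0, 162.0, 116.0]), (250, [446.0, 154.0, 420.0])
[... 2554 characters left out ...]
, [601.0, 111.0, 28.0]), (251, [602.0, 117.0, 27.0]), (255, [601.0, 123.0, 29.0]), (259, [571.0, 134.0, 106.0]), (263, [583.0, 136.0, 74.0]), (267, [584.0, 141.0, 72.0]), (271, [566.0, 147.0, 119.0]), (275, [567.0, 152.0, 115.0]), (279, [566.0, 156.0, 117.0]), (283, [566.0, 161.0, 118.0]), (287, [567.0, 165.0, 115.0]), (291, [567.0, 169.0, 117.0]), (295, [567.0, 174.0, 117.0]), (299, [567.0, 178.0, 117.0]), (303, [585.0, 187.0, 70.0]), (307, [574.0, 189.0, 98.0]), (311, [602.0, 202.0, 28.0]), (315, [601.0, 208.0, 29.0]), (319, [602.0, 214.0, 28.0]), (323, [602.0, 220.0, 28.0]), (327, [602.0, 225.0, 29.0]), (331, [602.0, 231.0, 28.0]), (335, [602.0, 236.0, 29.0]), (339, [602.0, 242.0, 28.0])]
```

View pics/w1c.png

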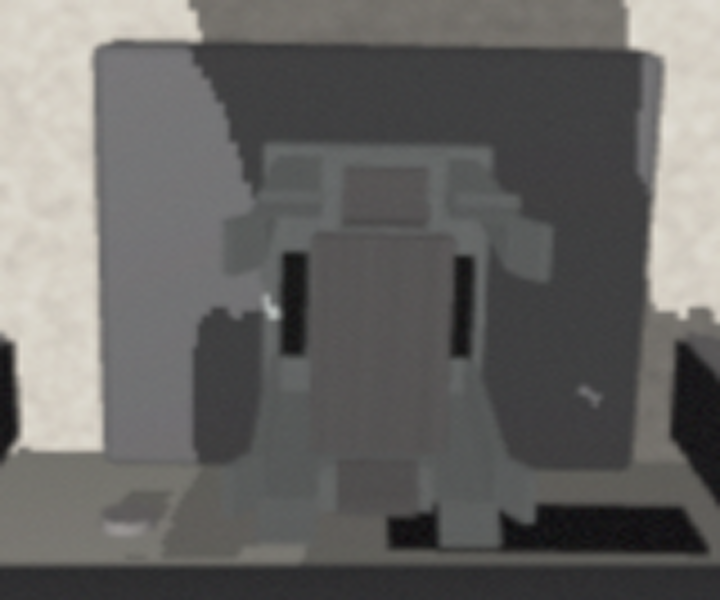

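View pics/w1d.png

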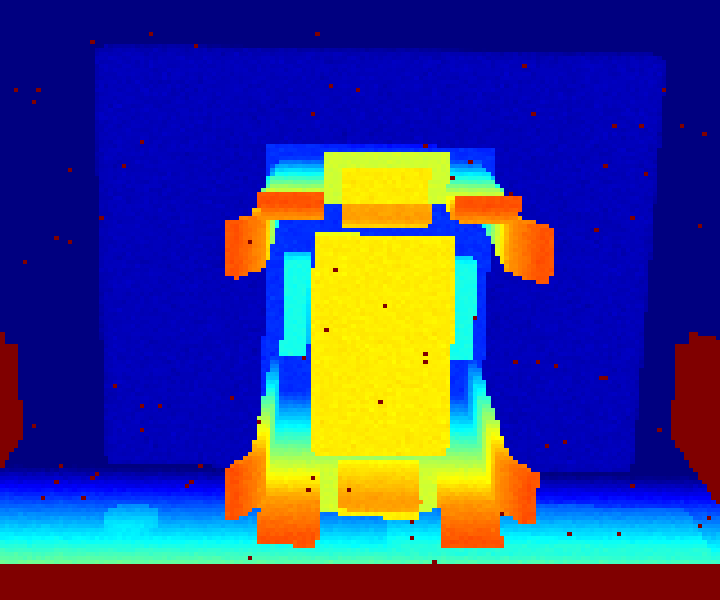

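```bash
python3 - <<'E'
from h import *
p,d,K,T=load('w1'); W=world(d,K,T); z=W[...,2]
def comp(m,seed):
    n,l,s,c=cv2.connectedComponentsWithStats(cv2.medianBlur(m.astype(np.uint8),3),connectivity=4); return l==l[seed[1],seed[0]]
m=comp((z>112)&(z<122),(285,235)); P=W[m]; P=P[(abs(P[:,2]-117)<4)&(P[:,0]>512)&(P[:,0]<575)]
print('foll',cv2.minAreaRect(P[:,:2].astype(np.float32)),np.median(P[:,2]),len(P))
# left/right edges per row
ys=[]
for v in range(212,262):
    us=np.where(m[v])[0]
    if len(us)>20: a,b=W[v,us.min()],W[v,us.max()]; ys.append(((a[0]+b[0])/2,(a[1]+b[1])/2,b[1]-a[1]))
ys=np.array(ys); print(np.polyfit(ys[:,0]-546,ys[:,1],1),np.median(ys[:,2]))
# deck edges
m=comp((z>24)&(z<33),(230,190)); L=[];R=[]
for v in range(166,200):
    us=np.where(m[v])[0]; L.append(W[v,us.min()][:2]); R.append(W[v,us.max()][:2])
L=np.array(L);R=np.array(R)
for E in (L,R): q=np.polyfit(E[:,0],E[:,1],1); print('deck edge yaw',np.degrees(q[0]),np.polyval(q,546))
F=[]
for u in range(230,330):
    vs=np.where(m[:,u])[0]; F.append(W[vs.min(),u][:2])
F=np.array(F); q=np.polyfit(F[:,1],F[:,0],1); print('deck front',-np.degrees(q[0]),np.polyval(q,163))
# housing front face x: z between 50..95, 
m=(z>50)&(z<95)&(W[...,0]>600)&(W[...,0]<650)&(abs(W[...,1]-163)<120); P=W[m]
q=np.polyfit(P[:,1],P[:,0],1); print('housing',-np.degrees(q[0]),np.polyval(q,163),len(P), P[:,1].min(),P[:,1].max())
# far wall
m=(z>60)&(z<105)&(W[...,0]>575)&(W[...,0]<595)&(abs(W[...,1]-163)<28); P=W[m]
q=np.polyfit(P[:,1],P[:,0],1); print('farwall',-np.degrees(q[0]),np.polyval(q,163),len(P))
# flare tips
m=(z>136)&(z<150)&(W[...,0]>480)&(W[...,0]<600)&(abs(W[...,1]-163)<50); P=W[m]; print('tips',P.min(0),P.max(0),np.percentile(P[:,1],[2,98]),np.percentile(P[:,0],[2,98]),np.percentile(P[:,2],[50,98]))
# from top cam
p,d,K,T=load('top0'); W=world(d,K,T); z=W[...,2]
m=comp((z>92)&(z<112)&(W[...,0]>600),(220,140)); print('housing top',cv2.minAreaRect(W[m][:,:2].astype(np.float32)),np.median(W[m][:,2]))
E
```

```text
foll ((544.7757568359375, 162.19790649414062), (33.73402786254883, 60.55630111694336), 89.53217315673828) 116.53651386896442 1674
[-1.63997107e-02  1.61965326e+02] 33.03879948194135
deck edge yaw -1.2992821868056612 78.05698514983362
deck edge yaw 31.583074045349456 270.95205440669804
deck front -1.4280162613080012 471.1506861300104
housing -0.8354426909254785 623.0082300504695 2143 43.076085157978525 267.9509578667557
farwall 0.7646808740745623 583.7197541998959 263
tips [498.43379693 125.65639194 136.04372116] [592.83811515 198.75655314 141.20750136] [126.09926016 198.21562688] [498.73107134 592.2487019 ] [138.68425634 140.60592012]
housing top ((606.6287231445312, 141.78143310546875), (414.93426513671875, 267.9159851074219), 8.104788780212402) 101.26161889569812
```

```bash
python3 - <<'E'
from h import *
plan([475,-142,110],83.5)
E
```

```text
rows 6 dist 325.4 rotvec [ 6.35 -0.03  0.01]
[1.06, -0.0, 0.0] [2.169, 0.595, -4.935]
[1.06, -0.0, 0.0] [2.169, 0.503, -4.945]
[1.06, -0.0, 0.0] [2.168, 0.412, -4.954]
[1.06, -0.0, 0.0] [2.168, 0.32, -4.961]
[1.06, -0.0, 0.0] [2.167, 0.228, -4.966]
[1.06, -0.0, 0.0] [2.167, 0.137, -4.97]
```

Emit:
jog_arm --turn '[[1.1,0,0],[1.1,0,0],[1.1,0,0],[1.0,0,0],[1.0,0,0],[1.0,0,0],[0,0,0]]' --dp '[[2.2,0.6,-5.0],[2.2,0.5,-5.0],[2.2,0.4,-5.0],[2.2,0.3,-5.0],[2.2,0.2,-5.0],[2.2,0.1,-5.0],[0,0,0]]' --gripper '[0,0,0,0,0,0,0]'

```text
clock: 2.28
eef_pos: [471.8, -146.1, 105.1]
eef_rot: [-0.923, 1.569, 0.54]
wrist_force: [0.2, 0.1, 0.4]
finger_gap: 94.4
```

```bash
cat >> h.py <<'E'
def findc(fn,near):
    p,d,K,T=load(fn); W=world(d,K,T); z=W[...,2]
    m=cv2.medianBlur(((z>9)&(z<22)&(np.hypot(W[...,0]-near[0],W[...,1]-near[1])<60)&(p.min(-1)>40)).astype(np.uint8),3)
    m[300:]=0
    n,l,s,c=cv2.connectedComponentsWithStats(m); i=1+np.argmax(s[1:,4]); P=W[l==i]
    zt=np.median(P[:,2]); P=P[abs(P[:,2]-zt)<3]
    r=cv2.minAreaRect(P[:,:2].astype(np.float32)); 
    (w,h),a=r[1],r[2]; yaw=a if w>h else a-90
    yaw=(yaw+90)%180-90
    print('rect',np.round(r[0],1),'size',round(max(w,h),1),round(min(w,h),1),'longyaw',round(yaw,2),'ztop',zt.round(1),len(P),'px',c[i].round())
E
python3 - <<'E'
from h import *
st(); p,d,c=snap('wrist','w2'); cv2.imwrite('pics/w2b.png',cv2.resize(p[:,:,::-1],None,fx=1.42,fy=1.42)[:600,:800])
findc('w2',(480,-142))
E
```

```text
t 2.27 p [ 471.81 -146.12  105.13] jawyaw 83.8 tilt 0.11 F [0.25 0.13 0.44] gap 94.4 j [-0.38  0.29  1.79  0.    1.06 -1.84]
rect [ 476.2 -140.7] size 72.9 50.5 longyaw -6.11 ztop 16.8 3931 px [282. 216.]
```

View pics/w2b.png

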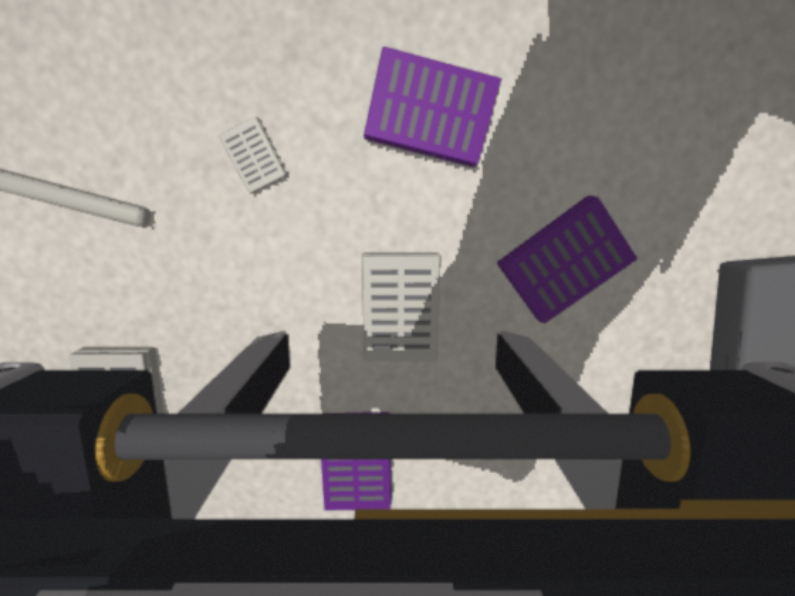

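```bash
python3 - <<'E'
from h import *
plan([476.2,-140.7,20],83.9)
E
```

```text
rows 2 dist 86.2 rotvec [-0.02  0.06  0.17]
[-0.01, 0.03, 0.08] [4.302, -0.15, 0.226]
[-0.01, 0.03, 0.08] [4.302, -0.156, 0.228]
```

Emit:
jog_arm --turn '[[0,0,0.1],[0,0,0.1],[0,0,0]]' --dp '[[4.2,-0.15,0.22],[4.2,-0.15,0.22],[0,0,0]]' --gripper '[0,0,0]'

```text
clock: 2.7
eef_pos: [478.2, -136.6, 23.3]
eef_rot: [-1.49, 1.567, -0.021]
wrist_force: [0.3, -0.2, 0.1]
finger_gap: 94.2
```

```bash
python3 - <<'E'
from h import *
st();plan([476.2,-140.7,4],83.9)
E
```

```text
t 2.7 p [ 478.23 -136.57   23.27] jawyaw 84.16 tilt 0.23 F [ 0.29 -0.19  0.13] gap 94.2 j [-0.35  0.42  1.83  0.    0.88 -1.82]
rows 1 dist 19.8 rotvec [0.26 0.02 0.23]
[0.26, 0.02, 0.23] [1.926, 0.167, -0.432]
```

Emit:
jog_arm --turn '[[0.2,0,0.2],[0,0,0]]' --dp '[[1.6,0.17,-0.43],[0,0,0]]' --gripper '[0,0]'

```text
clock: 2.95
eef_pos: [477.6, -140.0, 9.3]
eef_rot: [-1.694, 1.567, -0.227]
wrist_force: [-0.4, 0.6, -0.1]
finger_gap: 94.0
```

```bash
python3 - <<'E'
from h import *
st();plan([476.2,-140.7,4],83.9)
E
```

```text
t 2.95 p [ 477.59 -140.05    9.31] jawyaw 84.06 tilt 0.23 F [-0.38  0.58 -0.08] gap 94.0 j [-0.36  0.45  1.84  0.    0.85 -1.83]
rows 1 dist 5.5 rotvec [ 0.16 -0.03  0.23]
[0.16, -0.03, 0.23] [0.531, 0.133, -0.079]
```

Emit:
jog_arm --turn '[[0,0,0.2],[0,0,0],[0,0,0],[0,0,0],[0,0,0],[0,0,0]]' --dp '[[0.5,0.12,-0.05],[0,0,0],[0,0,0],[0,0,0],[0,0,0],[0,0,0]]' --gripper '[0,0,1,1,1,1]' --grip_force 15

```text
clock: 3.7
eef_pos: [477.4, -141.0, 6.3]
eef_rot: [-1.932, 1.567, -0.465]
wrist_force: [-0.0, 0.5, -0.6]
finger_gap: 57.2
```

```bash
python3 - <<'E'
from h import *
st()
E
```

```text
t 3.7 p [ 477.43 -140.96    6.26] jawyaw 84.04 tilt 0.22 F [-0.04  0.5  -0.64] gap 57.2 j [-0.36  0.45  1.84 -0.    0.85 -1.83]
```

Emit:
jog_arm --turn '[[0,0,0],[0,0,0],[0,0,0]]' --dp '[[0.25,0,0],[0,0,0],[0,0,0]]' --gripper '[1,1,1]'

```text
clock: 4.08
eef_pos: [477.9, -141.0, 4.4]
eef_rot: [-1.883, 1.566, -0.416]
wrist_force: [1.1, 0.3, 1.1]
finger_gap: 52.0
```

```bash
python3 - <<'E'
from h import *
st()
plan([477,-141,110],84); plan([545,162,240],89)
E
```

```text
t 4.08 p [ 477.91 -141.04    4.36] jawyaw 84.04 tilt 0.29 F [1.15 0.29 1.08] gap 52.0 j [-0.36  0.46  1.84 -0.    0.84 -1.83]
rows 2 dist 105.6 rotvec [ 0.04 -0.09  0.27]
[0.02, -0.04, 0.14] [-5.282, 0.02, -0.011]
[0.02, -0.04, 0.14] [-5.282, 0.033, -0.007]
rows 8 dist 389.7 rotvec [-4.96 -0.1   0.27]
[-0.62, -0.01, 0.03] [-2.949, -0.455, 3.85]
[-0.62, -0.01, 0.03] [-2.949, -0.495, 3.846]
[-0.62, -0.01, 0.03] [-2.948, -0.535, 3.841]
[-0.62, -0.01, 0.03] [-2.948, -0.574, 3.835]
[-0.62, -0.01, 0.03] [-2.947, -0.614, 3.829]
[-0.62, -0.01, 0.03] [-2.947, -0.654, 3.823]
[-0.62, -0.01, 0.03] [-2.946, -0.693, 3.817]
[-0.62, -0.01, 0.03] [-2.946, -0.733, 3.81]
```

Emit:
jog_arm --turn '[[0,0,0.1],[0,0,0.1],[-0.8,0,0],[-0.8,0,0],[-0.8,0,0],[-0.8,0,0],[-0.8,0,0],[-0.8,0,0]]' --dp '[[-3,0,0],[-5,0,0],[-4,-0.5,3],[-4,-0.8,5],[-1.5,-0.8,5],[-0.5,-1.1,5],[0,-1.2,5],[0,-1.2,4]]' --gripper '[1,1,1,1,1,1,1,1]'

```text
clock: 5.08
eef_pos: [552.2, 129.4, 187.7]
eef_rot: [0.364, 1.57, 1.912]
wrist_force: [0.1, -0.1, -1.1]
finger_gap: 52.1
```

```bash
python3 - <<'E'
from h import *
st()
plan([547,162.1,200],89)
E
```

```text
t 5.08 p [552.22 129.37 187.71] jawyaw 88.69 tilt 0.02 F [ 0.12 -0.05 -1.12] gap 52.1 j [ 0.17  0.35  1.49  0.    1.3  -1.38]
rows 1 dist 35.3 rotvec [-0.31  0.02 -0.01]
[-0.31, 0.02, -0.01] [-1.227, 0.597, 3.261]
```

Emit:
jog_arm --turn '[[-0.3,0,0],[0,0,0]]' --dp '[[-0.8,0.55,3.1],[0,0,0]]' --gripper '[1,1]'

```text
clock: 5.32
eef_pos: [547.2, 163.8, 194.7]
eef_rot: [1.486, 1.569, 3.043]
wrist_force: [0.4, -1.1, -0.3]
finger_gap: 51.9
```

```bash
python3 - <<'E'
from h import *
st()
p,d,c=snap('wrist','w3'); cv2.imwrite('pics/w3b.png',cv2.resize(p[:,:,::-1],None,fx=1.42,fy=1.42)[:600,:800])
st()
plan([547,162.1,165],89)
E
```

```text
t 5.33 p [547.2  163.81 194.71] jawyaw 89.2 tilt 0.1 F [ 0.37 -1.11 -0.28] gap 51.9 j [ 0.23  0.36  1.47  0.    1.32 -1.33]
t 5.38 p [547.22 162.72 194.26] jawyaw 89.14 tilt 0.14 F [-0.05 -0.53 -0.69] gap 52.0 j [ 0.22  0.36  1.47  0.    1.31 -1.33]
rows 1 dist 29.3 rotvec [ 0.14 -0.01 -0.13]
[0.14, -0.01, -0.13] [2.926, 0.014, -0.061]
```

View pics/w3b.png

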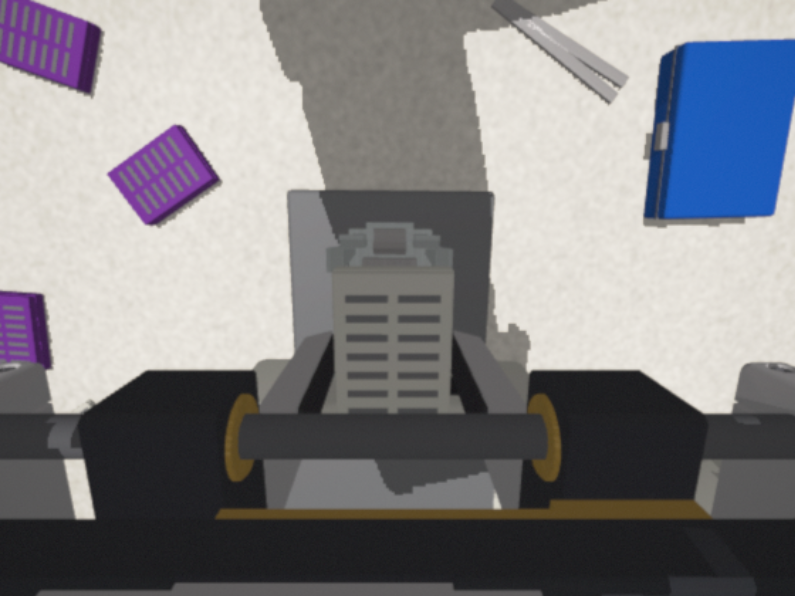

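```bash
python3 - <<'E'
from h import *
p,d,K,T=load('w3'); W=world(d,K,T)
m=(abs(W[...,2]-206)<8)&(p.min(-1)>60); m[:180]=0; m[290:]=0; m[:,:225]=0;m[:,330:]=0
xs=[W[np.where(m[:,u])[0].min(),u] for u in range(245,310,5)]; print(np.round(xs,1).tolist()); 
for v in (205,220,230):
  us=np.where(m[v])[0]; print(W[v,us.min()].round(1),W[v,us.max()].round(1))
E
```

```text
[[508.1, 145.7, 200.0], [508.3, 148.6, 199.3], [508.4, 151.7, 199.2], [508.4, 154.7, 199.4], [508.4, 157.7, 199.8], [508.5, 160.7, 199.4], [508.5, 163.8, 199.4], [508.5, 166.8, 199.9], [508.7, 169.8, 198.4], [508.6, 172.8, 199.8], [508.7, 175.9, 199.4], [508.8, 178.9, 199.0], [508.7, 181.9, 199.8]]
[516.6 139.5 206.1] [517.4 189.6 205.7]
[525.3 139.9 207.7] [526.2 189.  207.3]
[531.8 139.5 206.6] [532.5 189.2 206.6]
```

Emit:
jog_arm --turn '[[0.1,0,-0.1],[0,0,0],[0,0,0]]' --dp '[[2.5,0.02,-0.05],[1.5,0,0],[0,0,0]]' --gripper '[1,1,1]'

```text
clock: 5.75
eef_pos: [547.1, 159.5, 152.7]
eef_rot: [2.167, 1.569, -2.564]
wrist_force: [-0.5, -0.7, 0.2]
finger_gap: 52.1
```

```bash
python3 - <<'E'
from h import *
st()
plan([547,162.1,145],89)
E
```

```text
t 5.75 p [547.12 159.48 152.66] jawyaw 88.89 tilt 0.09 F [-0.53 -0.66  0.15] gap 52.1 j [ 0.22  0.39  1.52 -0.    1.23 -1.33]
rows 1 dist 8.1 rotvec [-0.11 -0.05 -0.07]
[-0.11, -0.05, -0.07] [0.766, 0.016, 0.262]
```

Emit:
jog_arm --turn '[[0,0,0],[0,0,0],[0,0,0]]' --dp '[[0,0.02,0.28],[0.6,0,0],[0,0,0]]' --gripper '[1,1,1]'

```text
clock: 6.12
eef_pos: [547.7, 162.0, 147.8]
eef_rot: [-2.096, 1.57, -0.546]
wrist_force: [0.8, 1.0, -0.3]
finger_gap: 52.0
```

```bash
python3 - <<'E'
from h import *
st()
plan([547,162.1,135],89)
E
```

```text
t 6.12 p [547.68 161.99 147.8 ] jawyaw 88.85 tilt 0.04 F [ 0.8   0.97 -0.32] gap 52.0 j [ 0.22  0.4   1.53 -0.    1.22 -1.33]
rows 1 dist 12.8 rotvec [-0.15 -0.02  0.04]
[-0.15, -0.02, 0.04] [1.28, 0.069, 0.01]
```

Emit:
jog_arm --turn '[[0,0,0],[0,0,0],[0,0,0]]' --dp '[[0.6,0.05,0],[0.6,0,0],[0,0,0]]' --gripper '[1,1,1]'

```text
clock: 6.5
eef_pos: [547.2, 162.0, 135.1]
eef_rot: [-1.908, 1.57, -0.357]
wrist_force: [-1.0, -0.3, -0.4]
finger_gap: 52.1
```

Emit:
jog_arm --turn '[[0,0,0],[0,0,0]]' --dp '[[0.4,0,0],[0,0,0]]' --gripper '[1,1]'

```text
clock: 6.75
eef_pos: [547.2, 162.0, 130.8]
eef_rot: [-1.949, 1.57, -0.398]
wrist_force: [-0.4, 0.8, -0.4]
finger_gap: 52.2
```

Emit:
jog_arm --turn '[[0,0,0],[0,0,0]]' --dp '[[0.3,0,0],[0,0,0]]' --gripper '[1,1]'

```text
clock: 7.0
eef_pos: [547.3, 162.1, 127.8]
eef_rot: [-1.755, 1.569, -0.204]
wrist_force: [-0.0, 0.3, -0.6]
finger_gap: 51.9
```

Emit:
jog_arm --turn '[[0,0,0],[0,0,0]]' --dp '[[0.2,0,0],[0,0,0]]' --gripper '[1,1]'

```text
clock: 7.25
eef_pos: [547.5, 162.1, 126.0]
eef_rot: [-1.624, 1.569, -0.073]
wrist_force: [-0.1, 0.1, -0.8]
finger_gap: 51.5
```

Emit:
jog_arm --turn '[[0,0,0],[0,0,0]]' --dp '[[0.2,0,0],[0,0,0]]' --gripper '[1,1]'

```text
clock: 7.5
eef_pos: [547.6, 162.1, 124.1]
eef_rot: [-1.571, 1.568, -0.02]
wrist_force: [-0.2, -1.0, -0.8]
finger_gap: 51.8
```

Emit:
jog_arm --turn '[[0,0,0],[0,0,0]]' --dp '[[0.2,0,0],[0,0,0]]' --gripper '[1,1]'

```text
clock: 7.75
eef_pos: [547.7, 162.1, 122.1]
eef_rot: [-1.544, 1.568, 0.007]
wrist_force: [-0.7, -0.4, -0.6]
finger_gap: 52.0
```

Emit:
jog_arm --turn '[[0,0,0],[0,0,0]]' --dp '[[0.2,0,0],[0,0,0]]' --gripper '[1,1]'

```text
clock: 8.0
eef_pos: [547.8, 162.2, 120.1]
eef_rot: [-1.513, 1.568, 0.038]
wrist_force: [-0.4, -0.0, 0.8]
finger_gap: 51.6
```

Emit:
jog_arm --turn '[[0,0,0],[0,0,0]]' --dp '[[0.2,0,0],[0,0,0]]' --gripper '[1,1]'

```text
clock: 8.25
eef_pos: [547.9, 162.2, 118.2]
eef_rot: [-1.501, 1.568, 0.05]
wrist_force: [0.4, 0.8, 0.3]
finger_gap: 51.8
```

```bash
python3 - <<'E'
from h import *
st()
p,d,c=snap('wrist','w4'); cv2.imwrite('pics/w4b.png',cv2.resize(p[120:300,180:380,::-1],None,fx=4,fy=3.3,interpolation=cv2.INTER_CUBIC))
W=world(d,c['K'],c['world_from_camera'])
for u in (262,276,292): print([(v,W[v,u].round(0).tolist()) for v in range(170,285,5)])
E
```

```text
t 8.25 p [547.89 162.23 118.24] jawyaw 88.86 tilt 0.19 F [0.37 0.75 0.32] gap 51.8 j [ 0.22  0.43  1.56 -0.    1.15 -1.33]
[(170, [498.0, 155.0, 118.0]), (175, [501.0, 154.0, 116.0]), (180, [503.0, 155.0, 129.0]), (185, [507.0, 155.0, 122.0]), (190, [509.0, 155.0, 124.0]), (195, [511.0, 155.0, 130.0]), (200, [514.0, 155.0, 131.0]), (205, [517.0, 155.0, 131.0]), (210, [520.0, 155.0, 131.0]), (215, [523.0, 154.0, 131.0]), (220, [526.0, 154.0, 130.0]), (225, [529.0, 154.0, 130.0]), (230, [532.0, 154.0, 131.0]), (235, [535.0, 154.0, 131.0]), (240, [539.0, 154.0, 131.0]), (245, [542.0, 154.0, 131.0]), (250, [545.0, 154.0, 130.0]), (255, [548.0, 154.0, 132.0]), (260, [551.0, 154.0, 131.0]), (265, [555.0, 154.0, 131.0]), (270, [558.0, 153.0, 131.0]), (275, [561.0, 153.0, 131.0]), (280, [565.0, 153.0, 131.0])]
[(170, [498.0, 163.0, 117.0]), (175, [502.0, 163.0, 115.0]), (180, [503.0, 163.0, 128.0]), (185, [507.0, 163.0, 122.0]), (190, [509.0, 163.0, 125.0]), (195, [511.0, 163.0, 131.0]), (200, [514.0, 163.0, 131.0]), (205, [518.0, 163.0, 129.0]), (210, [520.0, 163.0, 130.0]), (215, [523.0, 1
[... 395 characters left out ...]
 130.0])]
[(170, [499.0, 174.0, 108.0]), (175, [503.0, 174.0, 106.0]), (180, [503.0, 172.0, 129.0]), (185, [507.0, 173.0, 122.0]), (190, [510.0, 173.0, 125.0]), (195, [512.0, 172.0, 130.0]), (200, [514.0, 172.0, 131.0]), (205, [517.0, 172.0, 131.0]), (210, [521.0, 172.0, 130.0]), (215, [523.0, 172.0, 132.0]), (220, [527.0, 172.0, 129.0]), (225, [529.0, 172.0, 132.0]), (230, [533.0, 172.0, 130.0]), (235, [536.0, 172.0, 130.0]), (240, [539.0, 172.0, 131.0]), (245, [542.0, 172.0, 131.0]), (250, [546.0, 172.0, 130.0]), (255, [549.0, 172.0, 130.0]), (260, [552.0, 172.0, 131.0]), (265, [555.0, 172.0, 131.0]), (270, [559.0, 172.0, 130.0]), (275, [562.0, 172.0, 131.0]), (280, [566.0, 172.0, 130.0])]
```

View pics/w4b.png

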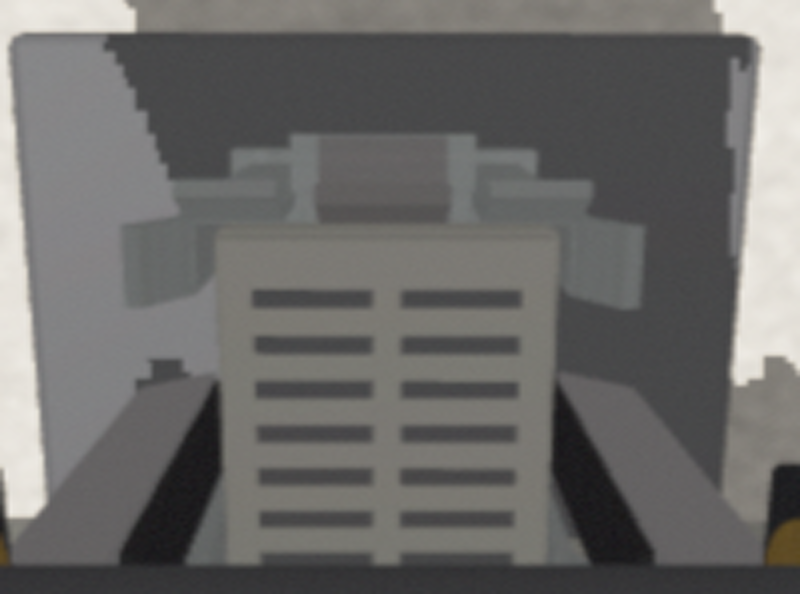

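```bash
python3 - <<'E'
from h import *
for f,u,r in (('w1',286,range(196,212)),('w3',276,range(155,192)),('w4',276,range(168,196))):
    p,d,K,T=load(f); W=world(d,K,T); print(f,[(v,W[v,u-3:u+4,0].mean().round(1),np.median(W[v,u-3:u+4,2]).round(1)) for v in r])
E
```

```text
w1 [(196, np.float64(500.7), np.float64(116.5)), (197, np.float64(501.7), np.float64(116.7)), (198, np.float64(502.8), np.float64(117.0)), (199, np.float64(504.0), np.float64(116.2)), (200, np.float64(505.1), np.float64(116.0)), (201, np.float64(503.9), np.float64(127.7)), (202, np.float64(504.9), np.float64(127.7)), (203, np.float64(505.9), np.float64(127.3)), (204, np.float64(506.8), np.float64(128.2)), (205, np.float64(508.3), np.float64(126.3)), (206, np.float64(510.5), np.float64(120.8)), (207, np.float64(528.0), np.float64(45.4)), (208, np.float64(529.3), np.float64(45.5)), (209, np.float64(514.9), np.float64(115.5)), (210, np.float64(515.8), np.float64(116.8)), (211, np.float64(516.9), np.float64(117.1))]
w3 [(155, np.float64(494.7), np.float64(28.6)), (156, np.float64(495.8), np.float64(29.3)), (157, np.float64(493.5), np.float64(106.8)), (158, np.float64(494.4), np.float64(107.0)), (159, np.float64(495.3), np.float64(107.3)), (160, np.float64(496.2), np.float64(107.4)), (161, np.float64(496.5), np.float64(117.0)), (162, np.float64(497.4), np.float64(116.4)), (163, np.float64
[... 1850 characters left out ...]
3.0), np.float64(128.3)), (181, np.float64(503.6), np.float64(127.7)), (182, np.float64(504.1), np.float64(128.9)), (183, np.float64(505.0), np.float64(126.5)), (184, np.float64(505.9), np.float64(124.2)), (185, np.float64(506.8), np.float64(121.9)), (186, np.float64(507.8), np.float64(120.0)), (187, np.float64(508.7), np.float64(118.0)), (188, np.float64(509.1), np.float64(118.8)), (189, np.float64(509.2), np.float64(122.5)), (190, np.float64(509.5), np.float64(124.5)), (191, np.float64(509.7), np.float64(126.8)), (192, np.float64(505.8), np.float64(130.2)), (193, np.float64(510.3), np.float64(130.2)), (194, np.float64(510.8), np.float64(130.6)), (195, np.float64(511.4), np.float64(130.8))]
```

Emit:
jog_arm --turn '[[0,0,0],[0,0,0]]' --dp '[[0.3,0.04,0],[0,0,0]]' --gripper '[1,1]' --grip_force 25

```text
clock: 8.55
eef_pos: [547.8, 162.2, 115.4]
eef_rot: [-1.488, 1.567, 0.063]
wrist_force: [0.9, 0.3, 1.6]
finger_gap: 51.5
```

Emit:
jog_arm --turn '[[0,0,0],[0,0,0]]' --dp '[[0.3,0,0],[0,0,0]]' --gripper '[1,1]'

```text
clock: 8.8
eef_pos: [547.9, 162.2, 112.4]
eef_rot: [-1.493, 1.566, 0.058]
wrist_force: [0.6, -0.4, 0.6]
finger_gap: 51.6
```

Emit:
jog_arm --turn '[[0,0,0],[0,0,0]]' --dp '[[0.3,0,0],[0,0,0]]' --gripper '[1,1]'

```text
clock: 9.05
eef_pos: [547.9, 162.3, 109.4]
eef_rot: [-1.485, 1.566, 0.066]
wrist_force: [1.2, 0.1, 2.0]
finger_gap: 52.2
```

Emit:
jog_arm --turn '[[0,0,0],[0,0,0]]' --dp '[[0.3,0.03,0],[0,0,0]]' --gripper '[1,1]'

```text
clock: 9.3
eef_pos: [547.9, 162.3, 106.6]
eef_rot: [-1.483, 1.566, 0.068]
wrist_force: [-0.7, -0.7, 1.9]
finger_gap: 51.7
```

Emit:
jog_arm --turn '[[0,0,0],[0,0,0]]' --dp '[[0.3,0.03,0],[0,0,0]]' --gripper '[1,1]'

```text
clock: 9.55
eef_pos: [547.8, 162.3, 103.8]
eef_rot: [-1.483, 1.565, 0.067]
wrist_force: [-0.0, 0.1, 1.3]
finger_gap: 51.6
```

Emit:
jog_arm --turn '[[0,0,0],[0,0,0]]' --dp '[[0.3,0,0],[0,0,0]]' --gripper '[1,1]'

```text
clock: 9.8
eef_pos: [547.9, 162.3, 101.0]
eef_rot: [-1.479, 1.565, 0.072]
wrist_force: [-0.3, 1.0, 4.9]
finger_gap: 51.7
```

```bash
python3 - <<'E'
from h import *
st()
p,d,c=snap('wrist','w5'); cv2.imwrite('pics/w5b.png',cv2.resize(p[120:300,180:380,::-1],None,fx=4,fy=3.3,interpolation=cv2.INTER_CUBIC))
W=world(d,c['K'],c['world_from_camera']); u=276
print([(v,W[v,u-3:u+4,0].mean().round(1),np.median(W[v,u-3:u+4,2]).round(1)) for v in range(165,215)])
E
```

```text
t 9.8 p [547.85 162.26 100.97] jawyaw 88.86 tilt 0.36 F [-0.27  0.96  4.93] gap 51.7 j [ 0.22  0.45  1.57 -0.    1.11 -1.33]
[(165, np.float64(494.6), np.float64(107.1)), (166, np.float64(495.2), np.float64(107.0)), (167, np.float64(495.8), np.float64(106.6)), (168, np.float64(496.4), np.float64(107.4)), (169, np.float64(496.2), np.float64(114.7)), (170, np.float64(496.7), np.float64(116.3)), (171, np.float64(497.2), np.float64(116.9)), (172, np.float64(497.8), np.float64(116.3)), (173, np.float64(498.3), np.float64(116.1)), (174, np.float64(498.9), np.float64(116.5)), (175, np.float64(499.5), np.float64(116.4)), (176, np.float64(500.0), np.float64(116.6)), (177, np.float64(500.6), np.float64(116.3)), (178, np.float64(501.1), np.float64(116.6)), (179, np.float64(501.7), np.float64(116.4)), (180, np.float64(502.2), np.float64(116.6)), (181, np.float64(502.8), np.float64(116.2)), (182, np.float64(503.4), np.float64(116.5)), (183, np.float64(504.0), np.float64(116.1)), (184, np.float64(504.5), np.float64(116.2)), (185, np.float64(505.0), np.float64(116.7)), (186, np.float64(504.0), np.f
[... 575 characters left out ...]
3.7), np.float64(113.4)), (200, np.float64(514.3), np.float64(113.7)), (201, np.float64(515.0), np.float64(113.1)), (202, np.float64(515.5), np.float64(113.4)), (203, np.float64(516.1), np.float64(113.1)), (204, np.float64(516.7), np.float64(113.3)), (205, np.float64(517.2), np.float64(113.7)), (206, np.float64(517.9), np.float64(113.3)), (207, np.float64(518.4), np.float64(113.5)), (208, np.float64(519.0), np.float64(113.7)), (209, np.float64(519.7), np.float64(112.8)), (210, np.float64(520.3), np.float64(113.6)), (211, np.float64(520.8), np.float64(113.3)), (212, np.float64(521.4), np.float64(113.8)), (213, np.float64(522.2), np.float64(112.8)), (214, np.float64(522.7), np.float64(113.1))]
```

View pics/w5b.png

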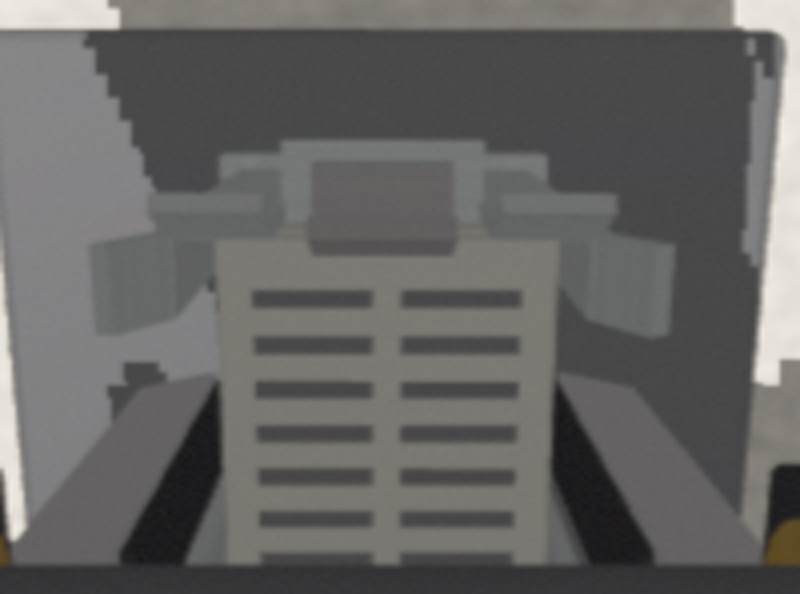

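Emit:
jog_arm --turn '[[0,0,0],[0,0,0]]' --dp '[[0.2,0,0],[0,0,0]]' --gripper '[1,1]'

```text
clock: 10.1
eef_pos: [547.9, 162.2, 99.1]
eef_rot: [-1.49, 1.565, 0.061]
wrist_force: [-0.3, 0.4, 4.3]
finger_gap: 51.9
```

Emit:
jog_arm --turn '[[0,0,0],[0,0,0]]' --dp '[[0.2,0,0],[0,0,0]]' --gripper '[1,1]'

```text
clock: 10.35
eef_pos: [547.9, 162.3, 97.0]
eef_rot: [-1.485, 1.565, 0.066]
wrist_force: [-0.3, 0.1, 4.4]
finger_gap: 51.6
```

```bash
python3 - <<'E'
from h import *
st()
E
```

```text
t 10.35 p [547.86 162.27  97.01] jawyaw 88.86 tilt 0.36 F [-0.31  0.08  4.43] gap 51.6 j [ 0.22  0.45  1.58 -0.    1.11 -1.33]
```

Emit:
jog_arm --turn '[[0,0,0],[0,0,0],[0,0,0],[0,0,0],[0,0,0],[0,0,0]]' --dp '[[0,0,0],[0,0,0],[0,0,0],[0,0,0],[0,0,0],[0,0,0]]' --gripper '[0.3,0.3,0.3,0.3,0.3,0.3]'

```text
clock: 11.1
eef_pos: [547.1, 162.1, 95.8]
eef_rot: [-1.553, 1.567, -0.002]
wrist_force: [-0.2, 0.7, -0.0]
finger_gap: 65.8
```

Emit:
jog_arm --turn '[[0,0,0],[0,0,0],[0,0,0],[0,0,0]]' --dp '[[-2,0.2,0],[-4,0.2,0],[-5,0,0],[0,0,0]]' --gripper '[0.3,0.3,0.3,0]'

```text
clock: 11.6
eef_pos: [542.3, 162.1, 208.7]
eef_rot: [-1.635, 1.568, -0.084]
wrist_force: [0.3, 0.2, -0.8]
finger_gap: 72.3
```

```bash
cat >> h.py <<'E'
def seemag(fn):
    st(); p,d,c=snap('wrist',fn); cv2.imwrite('pics/'+fn+'b.png',cv2.resize(p[120:300,180:380,::-1],None,fx=4,fy=3.3,interpolation=cv2.INTER_CUBIC))
    W=world(d,c['K'],c['world_from_camera'])
    m=(abs(W[...,0]-545)<28)&(abs(W[...,1]-162)<20)&(abs(W[...,2]-115)<20); P=W[m]
    A=np.c_[P[:,0]-545,P[:,1]-162,np.ones(len(P))]; q=np.linalg.lstsq(A,P[:,2],rcond=None)[0]; r=P[:,2]-A@q; k=abs(r)<2.5
    q=np.linalg.lstsq(A[k],P[k,2],rcond=None)[0]; print('top plane tilt deg',np.degrees(q[:2]).round(2),'z at bay',q[2].round(2),k.sum(),len(P))
E
python3 - <<'E'
from h import *
seemag('w6')
E
```

```text
t 11.6 p [542.32 162.14 208.69] jawyaw 88.86 tilt 0.16 F [ 0.33  0.18 -0.76] gap 72.3 j [ 0.23  0.33  1.47 -0.    1.34 -1.32]
top plane tilt deg [0.15 0.05] z at bay 113.62 2299 2300
```

View pics/w6b.png

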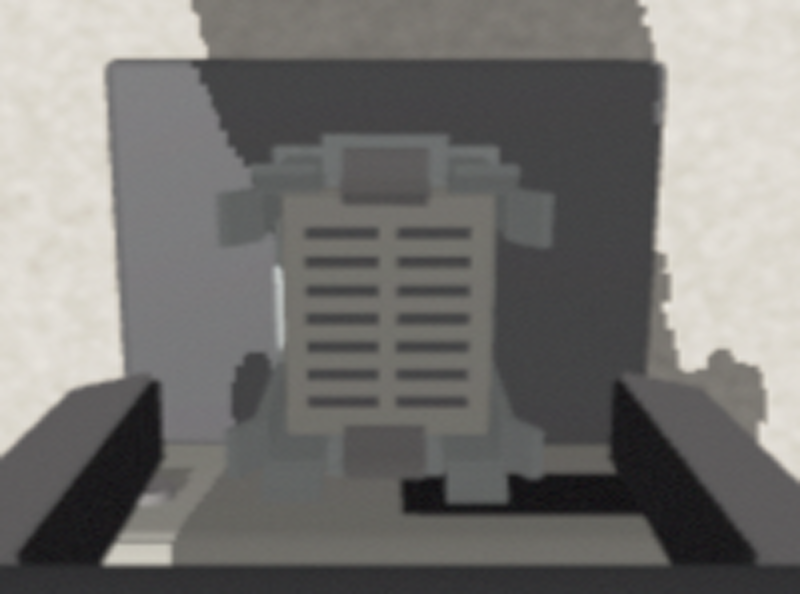

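Cassette a sits level under both lips (top z 113.6, lips visible at (385,175) and (385,450)). Now cassette b.

```bash
python3 - <<'E'
from h import *
plan([517,-347,110],82)
E
```

```text
rows 10 dist 518.5 rotvec [ 6.86 -0.07 -0.04]
[0.69, -0.01, -0.0] [0.968, 0.143, -5.092]
[0.69, -0.01, -0.0] [0.968, 0.082, -5.094]
[0.69, -0.01, -0.0] [0.967, 0.021, -5.094]
[0.69, -0.01, -0.0] [0.967, -0.04, -5.094]
[0.69, -0.01, -0.0] [0.966, -0.101, -5.094]
[0.69, -0.01, -0.0] [0.965, -0.162, -5.092]
[0.69, -0.01, -0.0] [0.965, -0.223, -5.09]
[0.69, -0.01, -0.0] [0.964, -0.284, -5.087]
[0.69, -0.01, -0.0] [0.964, -0.344, -5.083]
[0.69, -0.01, -0.0] [0.963, -0.405, -5.079]
```

Emit:
jog_arm --turn '[[0.7,0,0],[0.7,0,0],[0.7,0,0],[0.7,0,0],[0.7,0,0],[0.7,0,0],[0.7,0,0],[0.7,0,0]]' --dp '[[0,0.15,-5.1],[0.5,0.1,-5.1],[1,0,-5.1],[1,0,-5.1],[1.2,-0.1,-5.1],[1.2,-0.2,-5.1],[1.2,-0.2,-5.1],[1.2,-0.3,-5.1]]' --gripper '[0,0,0,0,0,0,0,0]'

```text
clock: 12.65
eef_pos: [516.3, -254.5, 121.3]
eef_rot: [1.526, 1.557, 2.981]
wrist_force: [0.2, 0.4, 0.5]
finger_gap: 93.8
```

```bash
python3 - <<'E'
from h import *
st(); plan([517,-347,110],82)
E
```

```text
t 12.65 p [ 516.33 -254.49  121.25] jawyaw 83.4 tilt 0.76 F [0.16 0.41 0.47] gap 93.8 j [-0.52  0.44  1.53 -0.01  1.18 -1.97]
rows 2 dist 93.2 rotvec [ 1.4   0.02 -0.76]
[0.7, 0.01, -0.38] [0.552, -0.572, -4.591]
[0.7, 0.01, -0.38] [0.557, -0.625, -4.584]
```

Emit:
jog_arm --turn '[[0.7,0,-0.4],[0.7,0,-0.4],[0,0,0],[0,0,0]]' --dp '[[0.5,-0.55,-4.5],[0.5,-0.6,-4.2],[0,0,0],[0,0,0]]' --gripper '[0,0,0,0]'

```text
clock: 13.15
eef_pos: [513.2, -346.2, 103.2]
eef_rot: [1.001, 1.561, 2.427]
wrist_force: [-0.0, -0.4, 0.5]
finger_gap: 93.8
```

```bash
python3 - <<'E'
from h import *
st(); p,d,c=snap('wrist','w7'); cv2.imwrite('pics/w7b.png',cv2.resize(p[:,:,::-1],None,fx=1.42,fy=1.42)[:600,:800])
findc('w7',(522,-347)); st()
E
```

```text
t 13.15 p [ 513.23 -346.15  103.16] jawyaw 81.72 tilt 0.55 F [-0.01 -0.37  0.46] gap 93.8 j [-0.65  0.55  1.41  0.    1.19 -2.08]
rect [ 521.5 -349. ] size 72.9 50.5 longyaw -6.15 ztop 16.7 3947 px [274. 222.]
t 13.2 p [ 513.27 -346.03  103.22] jawyaw 81.74 tilt 0.55 F [ 0.08  0.24 -0.59] gap 94.2 j [-0.65  0.55  1.41  0.    1.19 -2.08]
```

View pics/w7b.png

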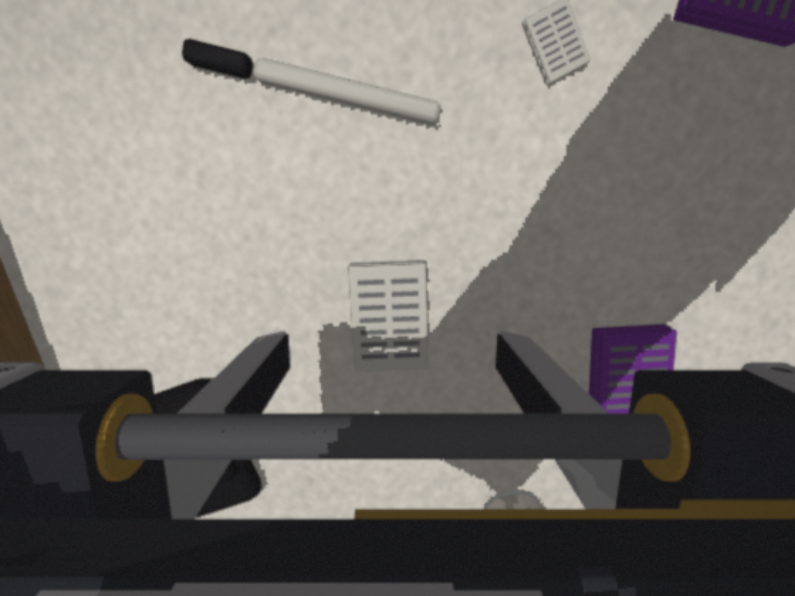

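```bash
python3 - <<'E'
from h import *
plan([521.5,-349,22],83.85)
E
```

```text
rows 2 dist 81.7 rotvec [-2.11  0.3  -0.46]
[-1.06, 0.15, -0.23] [4.057, -0.462, -0.109]
[-1.06, 0.15, -0.23] [4.059, -0.443, -0.106]
```

Emit:
jog_arm --turn '[[-1.1,0.15,-0.2],[-1.1,0.15,-0.2],[0,0,0],[0,0,0]]' --dp '[[4.0,-0.46,-0.11],[4.0,-0.44,-0.11],[0,0,0],[0,0,0]]' --gripper '[0,0,0,0]'

```text
clock: 13.7
eef_pos: [523.4, -346.0, 23.9]
eef_rot: [-2.34, 1.569, -0.87]
wrist_force: [-0.2, 0.2, 0.4]
finger_gap: 93.9
```

```bash
python3 - <<'E'
from h import *
st();plan([522.5,-349,4.5],83.85)
E
```

```text
t 13.7 p [ 523.39 -345.96   23.94] jawyaw 84.23 tilt 0.11 F [-0.16  0.17  0.4 ] gap 93.9 j [-0.64  0.66  1.44 -0.    1.04 -2.11]
rows 1 dist 19.7 rotvec [ 0.38 -0.08  0.08]
[0.38, -0.08, 0.08] [1.945, 0.061, -0.309]
```

Emit:
jog_arm --turn '[[0.4,0,0],[0,0,0],[0,0,0],[0,0,0]]' --dp '[[1.5,0.06,-0.3],[0,0,0],[0.4,0,0],[0,0,0]]' --gripper '[0,0,0,0]'

```text
clock: 14.2
eef_pos: [523.5, -349.7, 7.0]
eef_rot: [-2.177, 1.565, -0.714]
wrist_force: [0.4, -0.7, -0.4]
finger_gap: 94.1
```

```bash
python3 - <<'E'
from h import *
st();plan([522.5,-349,4.5],83.85)
E
```

```text
t 14.2 p [ 523.5  -349.65    7.03] jawyaw 83.79 tilt 0.35 F [ 0.44 -0.75 -0.38] gap 94.1 j [-0.65  0.69  1.44 -0.    1.01 -2.11]
rows 1 dist 2.8 rotvec [-0.06 -0.2   0.29]
[-0.06, -0.2, 0.29] [0.252, 0.108, 0.055]
```

Emit:
jog_arm --turn '[[0,-0.2,0.3],[0,0,0],[0,0,0],[0,0,0],[0,0,0],[0,0,0],[0,0,0],[0,0,0]]' --dp '[[0.25,0.1,0.05],[0,0,0],[0,0,0],[0,0,0],[0,0,0],[0,0,0],[0,0,0],[0,0,0]]' --gripper '[0,1,1,1,1,1,1,1]' --grip_force 20

```text
clock: 15.2
eef_pos: [522.7, -349.2, 4.8]
eef_rot: [2.516, 1.571, -2.305]
wrist_force: [0.4, -0.4, -0.1]
finger_gap: 51.5
```

```bash
python3 - <<'E'
from h import *
st();plan([547,162,200],89)
E
```

```text
t 15.2 p [ 522.69 -349.18    4.84] jawyaw 83.78 tilt 0.0 F [ 0.38 -0.4  -0.11] gap 51.5 j [-0.65  0.69  1.44 -0.    1.01 -2.11]
rows 10 dist 547.7 rotvec [-5.22 -0.   -0.  ]
[-0.52, -0.0, -0.0] [-1.952, 0.312, 5.108]
[-0.52, -0.0, -0.0] [-1.952, 0.265, 5.111]
[-0.52, -0.0, -0.0] [-1.952, 0.219, 5.113]
[-0.52, -0.0, -0.0] [-1.952, 0.172, 5.115]
[-0.52, -0.0, -0.0] [-1.952, 0.126, 5.116]
[-0.52, -0.0, -0.0] [-1.952, 0.079, 5.117]
[-0.52, -0.0, -0.0] [-1.952, 0.032, 5.117]
[-0.52, -0.0, -0.0] [-1.952, -0.014, 5.118]
[-0.52, -0.0, -0.0] [-1.952, -0.061, 5.117]
[-0.52, -0.0, -0.0] [-1.952, -0.107, 5.116]
```

Emit:
jog_arm --turn '[[0,0,0],[0,0,0],[-0.6,0,0],[-0.6,0,0],[-0.6,0,0],[-0.6,0,0],[-0.6,0,0],[-0.6,0,0]]' --dp '[[-3,0,0],[-5,0,1],[-5,0.3,4],[-4,0.3,5],[-2,0.25,5],[-0.5,0.2,5],[0,0.15,5],[0,0.1,5]]' --gripper '[1,1,1,1,1,1,1,1]'

```text
clock: 16.2
eef_pos: [533.9, -45.1, 204.3]
eef_rot: [-0.738, 1.568, 0.784]
wrist_force: [0.2, 0.3, -0.1]
finger_gap: 51.8
```

```bash
python3 - <<'E'
from h import *
st();plan([546.5,162,200],89)
E
```

```text
t 16.2 p [533.94 -45.12 204.33] jawyaw 87.2 tilt 0.13 F [ 0.16  0.26 -0.11] gap 51.8 j [-0.15  0.27  1.56  0.    1.31 -1.68]
rows 4 dist 207.5 rotvec [-1.8   0.1   0.09]
[-0.45, 0.02, 0.02] [0.117, -0.061, 5.187]
[-0.45, 0.02, 0.02] [0.115, -0.101, 5.186]
[-0.45, 0.02, 0.02] [0.113, -0.142, 5.186]
[-0.45, 0.02, 0.02] [0.111, -0.183, 5.184]
```

Emit:
jog_arm --turn '[[-0.45,0,0],[-0.45,0,0],[-0.45,0,0],[-0.4,0,0],[0,0,0],[0,0,0]]' --dp '[[0,-0.06,5.2],[0,-0.1,5.2],[0,-0.15,5.0],[0,-0.2,4.5],[0,0,0],[0,0,0]]' --gripper '[1,1,1,1,1,1]'

```text
clock: 16.95
eef_pos: [545.3, 162.7, 205.1]
eef_rot: [-0.996, 1.568, 0.561]
wrist_force: [0.4, -1.0, -0.9]
finger_gap: 51.9
```

```bash
python3 - <<'E'
from h import *
st()
p,d,c=snap('wrist','w8'); W=world(d,c['K'],c['world_from_camera']); zt=manip.read_state()['eef_pos'][2]+12
m=(abs(W[...,2]-zt)<8)&(p.min(-1)>60); m[:180]=0; m[290:]=0; m[:,:225]=0;m[:,330:]=0
xs=np.array([W[np.where(m[:,u])[0].min(),u] for u in range(245,310,5)]); print(xs[::4].round(1).tolist())
P=W[m]; print('top z',np.median(P[:,2])); 
for v in (210,225,240):
  us=np.where(m[v])[0]; print(W[v,us.min()].round(1),W[v,us.max()].round(1))
plan([546.5,162.1,155],89)
E
```

```text
t 16.95 p [545.31 162.75 205.12] jawyaw 89.23 tilt 0.17 F [ 0.43 -1.01 -0.95] gap 51.9 j [ 0.23  0.34  1.47  0.    1.33 -1.33]
[[507.6, 144.4, 209.3], [507.9, 156.7, 212.2], [507.7, 168.7, 210.6], [508.0, 180.8, 209.7]]
top z 217.067333962208
[517.8 138.2 215.9] [518.4 187.9 216.5]
[527.  138.4 216.3] [527.5 188.  217. ]
[535.  132.7 220.2] [536.1 194.4 219.6]
rows 1 dist 50.2 rotvec [0.21 0.1  0.15]
[0.21, 0.1, 0.15] [5.015, -0.105, -0.056]
```

Emit:
jog_arm --turn '[[0.2,0,0],[0,0,0],[0,0,0]]' --dp '[[3.0,-0.08,-0.05],[2,0,0],[0,0,0]]' --gripper '[1,1,1]' --grip_force 30

```text
clock: 17.38
eef_pos: [546.9, 158.9, 154.7]
eef_rot: [-1.119, 1.567, 0.43]
wrist_force: [0.4, -0.1, 0.6]
finger_gap: 51.7
```

```bash
python3 - <<'E'
from h import *
st();plan([546,162.1,137],89)
E
```

```text
t 17.38 p [546.86 158.88 154.75] jawyaw 88.76 tilt 0.24 F [ 0.38 -0.05  0.64] gap 51.7 j [ 0.22  0.39  1.53  0.    1.22 -1.33]
rows 1 dist 18.1 rotvec [-0.24  0.11  0.22]
[-0.24, 0.11, 0.22] [1.775, 0.1, 0.317]
```

Emit:
jog_arm --turn '[[-0.2,0.1,0.2],[0,0,0],[0,0,0],[0,0,0]]' --dp '[[0,0.1,0.33],[0.9,0,0],[0.8,0,0],[0,0,0]]' --gripper '[1,1,1,1]'

```text
clock: 17.88
eef_pos: [546.7, 161.6, 138.9]
eef_rot: [-1.347, 1.568, 0.205]
wrist_force: [0.1, -0.4, -0.1]
finger_gap: 51.7
```

```bash
python3 - <<'E'
from h import *
st();plan([546,162.1,132],89)
E
```

```text
t 17.88 p [546.75 161.6  138.85] jawyaw 88.89 tilt 0.17 F [ 0.11 -0.41 -0.12] gap 51.7 j [ 0.22  0.4   1.54 -0.    1.19 -1.33]
rows 1 dist 6.9 rotvec [-0.11  0.04  0.16]
[-0.11, 0.04, 0.16] [0.685, 0.077, 0.048]
```

Emit:
jog_arm --turn '[[0,0,0.1],[0,0,0]]' --dp '[[0.7,0.1,0.05],[0,0,0]]' --gripper '[1,1]'

```text
clock: 18.12
eef_pos: [545.9, 162.2, 131.6]
eef_rot: [-1.086, 1.569, 0.466]
wrist_force: [0.1, 0.5, -0.8]
finger_gap: 51.8
```

Emit:
jog_arm --turn '[[0,0,0],[0,0,0]]' --dp '[[0.5,0.05,0],[0,0,0]]' --gripper '[1,1]'

```text
clock: 18.38
eef_pos: [545.8, 162.3, 126.7]
eef_rot: [-1.233, 1.568, 0.318]
wrist_force: [0.8, -0.2, -0.6]
finger_gap: 51.9
```

Emit:
jog_arm --turn '[[0,0,0],[0,0,0]]' --dp '[[0.3,0,0],[0,0,0]]' --gripper '[1,1]'

```text
clock: 18.62
eef_pos: [546.0, 162.4, 124.0]
eef_rot: [-1.232, 1.567, 0.319]
wrist_force: [-0.2, 2.2, -1.0]
finger_gap: 51.6
```

Emit:
jog_arm --turn '[[0,0,0],[0,0,0]]' --dp '[[0.25,0,0],[0,0,0]]' --gripper '[1,1]'

```text
clock: 18.88
eef_pos: [546.2, 162.4, 121.7]
eef_rot: [-1.259, 1.566, 0.293]
wrist_force: [1.9, 0.0, -0.6]
finger_gap: 51.6
```

Emit:
jog_arm --turn '[[0,0,0],[0,0,0]]' --dp '[[0.25,0,0],[0,0,0]]' --gripper '[1,1]'

```text
clock: 19.12
eef_pos: [546.2, 162.4, 119.1]
eef_rot: [-1.245, 1.566, 0.307]
wrist_force: [1.0, 0.3, -2.1]
finger_gap: 52.0
```

Emit:
jog_arm --turn '[[0,0,0],[0,0,0]]' --dp '[[0.25,0,0],[0,0,0]]' --gripper '[1,1]'

```text
clock: 19.38
eef_pos: [546.1, 162.5, 116.6]
eef_rot: [-1.232, 1.567, 0.32]
wrist_force: [-0.1, 0.1, 1.7]
finger_gap: 51.7
```

Emit:
jog_arm --turn '[[0,0,0],[0,0,0]]' --dp '[[0.25,0,0],[0,0,0]]' --gripper '[1,1]'

```text
clock: 19.62
eef_pos: [546.2, 162.5, 114.4]
eef_rot: [-1.251, 1.566, 0.3]
wrist_force: [0.2, -0.2, 2.6]
finger_gap: 51.8
```

Emit:
jog_arm --turn '[[0,0,0],[0,0,0]]' --dp '[[0.25,0,0],[0,0,0]]' --gripper '[1,1]'

```text
clock: 19.88
eef_pos: [546.2, 162.5, 112.1]
eef_rot: [-1.264, 1.566, 0.288]
wrist_force: [-0.3, 0.6, 1.2]
finger_gap: 51.5
```

Emit:
jog_arm --turn '[[0,0,0],[0,0,0]]' --dp '[[0.25,0,0],[0,0,0]]' --gripper '[1,1]'

```text
clock: 20.12
eef_pos: [546.3, 162.5, 109.8]
eef_rot: [-1.27, 1.566, 0.282]
wrist_force: [-0.3, 0.1, 3.1]
finger_gap: 51.8
```

Emit:
jog_arm --turn '[[0,0,0],[0,0,0]]' --dp '[[0.25,0,0],[0,0,0]]' --gripper '[1,1]'

```text
clock: 20.38
eef_pos: [546.3, 162.5, 107.5]
eef_rot: [-1.272, 1.566, 0.28]
wrist_force: [-0.5, -0.1, 2.7]
finger_gap: 51.2
```

Emit:
jog_arm --turn '[[0,0,0],[0,0,0]]' --dp '[[0.25,0,0],[0,0,0]]' --gripper '[1,1]'

```text
clock: 20.62
eef_pos: [546.4, 162.5, 105.2]
eef_rot: [-1.278, 1.565, 0.274]
wrist_force: [-0.6, 0.2, 2.7]
finger_gap: 51.3
```

```bash
cat >> h.py <<'E'
def lipprof(fn):
    st(); p,d,c=snap('wrist',fn); W=world(d,c['K'],c['world_from_camera'])
    P=W[(abs(W[...,1]-162)<7)&(W[...,0]>499)&(W[...,0]<535)&(abs(W[...,2]-120)<14)]
    P=P[P[:,0].argsort()]
    for a in range(500,532,1):
        k=(P[:,0]>=a)&(P[:,0]<a+1); 
        if k.any(): print((a,np.median(P[k,2]).round(1)),end=' ')
    print()
E
python3 - <<'E'
from h import *
lipprof('w9')
E
```

```text
t 20.62 p [546.39 162.5  105.16] jawyaw 88.9 tilt 0.3 F [-0.61  0.23  2.74] gap 51.3 j [ 0.22  0.44  1.57  0.    1.12 -1.33]
(500, np.float64(126.1)) (501, np.float64(127.8)) (502, np.float64(127.9)) (503, np.float64(128.0)) (504, np.float64(125.5)) (505, np.float64(123.7)) (506, np.float64(121.1)) (507, np.float64(119.3)) (508, np.float64(116.6)) (509, np.float64(116.9)) (510, np.float64(117.1)) (511, np.float64(117.0)) (512, np.float64(117.3)) (513, np.float64(117.0)) (514, np.float64(116.9)) (515, np.float64(117.2)) (516, np.float64(117.2)) (517, np.float64(117.1)) (518, np.float64(117.4)) (519, np.float64(117.3)) (520, np.float64(117.3)) (521, np.float64(117.3)) (522, np.float64(117.0)) (523, np.float64(117.1)) (524, np.float64(117.1)) (525, np.float64(117.2)) (526, np.float64(117.3)) (527, np.float64(117.4)) (528, np.float64(117.0)) (529, np.float64(117.4)) (530, np.float64(117.0)) (531, np.float64(117.1))
```

Emit:
jog_arm --turn '[[0,0,0],[0,0,0]]' --dp '[[0.25,0,0],[0,0,0]]' --gripper '[1,1]'

```text
clock: 20.92
eef_pos: [546.4, 162.5, 102.9]
eef_rot: [-1.287, 1.565, 0.265]
wrist_force: [-1.0, 0.4, 2.6]
finger_gap: 51.8
```

Emit:
jog_arm --turn '[[0,0,0],[0,0,0]]' --dp '[[0.15,0,0],[0,0,0]]' --gripper '[1,1]'

```text
clock: 21.18
eef_pos: [546.4, 162.5, 101.6]
eef_rot: [-1.289, 1.565, 0.263]
wrist_force: [0.4, 0.5, 0.9]
finger_gap: 51.7
```

Emit:
jog_arm --turn '[[0,0,0],[0,0,0]]' --dp '[[0.12,0,0],[0,0,0]]' --gripper '[1,1]'

```text
clock: 21.42
eef_pos: [546.5, 162.5, 100.4]
eef_rot: [-1.299, 1.565, 0.253]
wrist_force: [-1.5, -0.6, 5.3]
finger_gap: 51.7
```

```bash
python3 - <<'E'
from h import *
lipprof('w10')
E
```

```text
t 21.43 p [546.45 162.52 100.44] jawyaw 88.91 tilt 0.32 F [-1.48 -0.59  5.31] gap 51.7 j [ 0.22  0.45  1.58  0.    1.11 -1.33]
(500, np.float64(116.7)) (501, np.float64(116.6)) (502, np.float64(116.4)) (503, np.float64(117.6)) (504, np.float64(126.4)) (505, np.float64(127.7)) (506, np.float64(128.2)) (507, np.float64(127.8)) (508, np.float64(124.9)) (509, np.float64(122.6)) (510, np.float64(120.6)) (511, np.float64(118.8)) (512, np.float64(116.5)) (513, np.float64(112.6)) (514, np.float64(112.5)) (515, np.float64(112.6)) (516, np.float64(112.3)) (517, np.float64(112.4)) (518, np.float64(112.8)) (519, np.float64(112.5)) (520, np.float64(112.4)) (521, np.float64(112.6)) (522, np.float64(112.3)) (523, np.float64(112.6)) (524, np.float64(112.2)) (525, np.float64(112.2)) (526, np.float64(112.7)) (527, np.float64(112.6)) (528, np.float64(112.4)) (529, np.float64(112.7)) (530, np.float64(112.5)) (531, np.float64(112.5))
```

Emit:
jog_arm --turn '[[0,0,0],[0,0,0]]' --dp '[[0.12,0,0],[0,0,0]]' --gripper '[1,1]'

```text
clock: 21.72
eef_pos: [546.4, 162.5, 99.6]
eef_rot: [-1.302, 1.565, 0.25]
wrist_force: [-1.9, 0.4, 4.3]
finger_gap: 51.6
```

```bash
python3 - <<'E'
from h import *
seemag('w11')
E
```

```text
t 21.73 p [546.44 162.52  99.55] jawyaw 88.91 tilt 0.32 F [-1.85  0.39  4.3 ] gap 51.6 j [ 0.22  0.45  1.58  0.    1.11 -1.33]
top plane tilt deg [-0.07  0.08] z at bay 111.61 5489 5489
```

Emit:
jog_arm --turn '[[0,0,0],[0,0,0],[0,0,0],[0,0,0],[0,0,0],[0,0,0]]' --dp '[[0,0,0],[0,0,0],[0,0,0],[0,0,0],[0,0,0],[0,0,0]]' --gripper '[0.3,0.3,0.3,0.3,0.3,0.3]'

```text
clock: 22.52
eef_pos: [546.0, 162.4, 98.4]
eef_rot: [-1.298, 1.567, 0.254]
wrist_force: [0.2, 0.5, -0.3]
finger_gap: 65.7
```

Emit:
jog_arm --turn '[[0,0,0],[0,0,0],[0,0,0],[0,0,0],[0,0,0]]' --dp '[[-2,0.1,0],[-4,0.2,0],[-5,0,0],[0,0,0],[0,0,0]]' --gripper '[0.3,0.3,0.3,0,0]'

```text
clock: 23.15
eef_pos: [542.0, 162.2, 210.6]
eef_rot: [-1.253, 1.569, 0.298]
wrist_force: [-0.0, 0.5, -0.5]
finger_gap: 81.9
```

```bash
python3 - <<'E'
from h import *
seemag('w12')
E
```

```text
t 23.15 p [541.97 162.21 210.59] jawyaw 88.91 tilt 0.13 F [-0.03  0.51 -0.47] gap 81.9 j [ 0.23  0.33  1.47  0.    1.34 -1.33]
top plane tilt deg [0.03 0.19] z at bay 113.62 2293 2293
```

View pics/w12b.png

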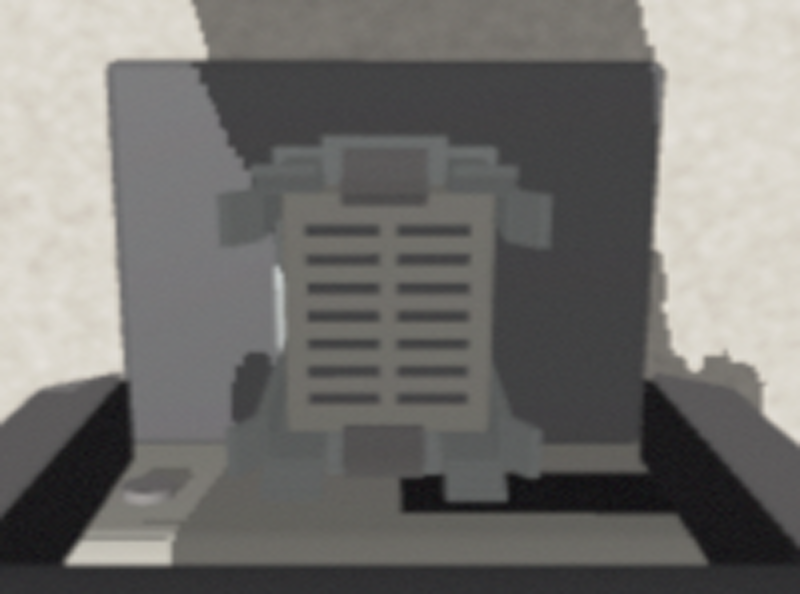

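Both lips overlap the upper cassette; its top is level at 113.6. I'll check the whole scene before handing in.

```bash
python3 - <<'E'
from h import *
snap('scene','scene1'); seemag('w13')
E
```

```text
t 23.25 p [542.06 162.25 210.53] jawyaw 88.91 tilt 0.12 F [-0.43  0.9  -0.65] gap 90.3 j [ 0.23  0.33  1.47  0.    1.34 -1.33]
top plane tilt deg [-0.09  0.11] z at bay 113.62 2297 2297
```

View pics/scene1.png

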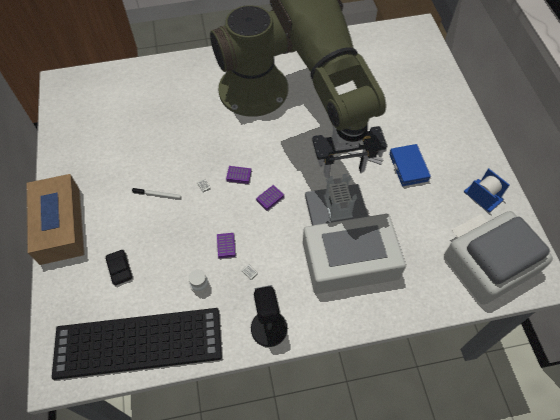

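The scene view shows both white cassettes gone from the bench. The purple ones and the other bystanders are where they started, and the gripper is clear above the magazine at (345,145).

```bash
python3 - <<'E'
from h import *
print(order.sign_off())
E
```

```text
the job is handed in; nothing more can be done
None
```

Both large white cassettes are loaded in the magazine under the two retaining lips. The job is handed in at about 23 s of the 72 s allowed; sign-off reports no verdict.

- **How I loaded them:** I gripped each cassette on its long sides, lowered it into the mouth and pressed it down in 1–3 mm steps until the lips snapped over it. Then I opened the fingers and moved clear. I pressed while still gripping rather than letting go first and pushing on the middle of the top.
- **Push force:** no force reading between steps passed about 5.3 N. That is lower than the 4–8 N given for opening the lips. I read the force only at step ends, so brief peaks in between were not seen.
- **Last checks:** after release, the top of the upper cassette is level within 0.2°. It sits at z ≈ 113.6 mm, the height I inferred for the lips' underside. Both lips overlap it in the wrist picture.
- **Not seen directly:** the lower cassette is hidden by the upper one. It was seen level under both lips before the second went in.
- **Other items:** in the last scene picture the purple cassettes and other visible bystanders look undisturbed. The gripper partly hides the forceps, but they were not near any path I used.
- **Disagreement:** the overhead and wrist cameras differed by up to about 4 mm on the cassette positions. I used the wrist camera throughout.

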